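# Load the orbital shaker: clip in the plate, stand up the bottles, start

### The arm

A 6-joint arm with a two-finger parallel gripper is mounted at the origin on the work surface; the furniture and walls round the work are solid. World frame = base frame: x ahead of the robot, y to its left, z up, the work surface at z = 0. Lengths are in mm, angles in rad, forces in N, time in s.
With the tool pointing down it reaches from about 250 to 725 mm from the base axis. Payload 4 kg.
Tool frame: the origin (TCP) lies midway between the tips of the shut fingers; the grasp point (between the pads) lies 19 mm behind it (arm.grip_depth is the distance from the TCP to the grasp point, in mm); z points along the fingers, y is the line along which they close (so a half turn about z gives the same grasp; the last joint's range is limited). The gripper opens to 85 mm and grips with 20 to 120 N. Pads are 22 mm wide; open, the fingers measure 114 mm over their backs; the gripper's body (76 mm by 85 mm) begins 54 mm behind the grasp point. The pads swing forward as they close: fully open they stand 13 mm farther back than shut.
Start: joints at [1.167, 0.241, 0.005, 1.335, 0, 1.571], TCP at [196.456, 459.788, 231.306] pointing down, gripper open.
Joint ranges: [-2.72, 2.72], [-1.05, 1.87], [-1.09, 1.28], [-1.99, 2.15], [-1.42, 1.44], [-3.14, 3.14]. Speed limits (rad/s): [2.79, 2.79, 3.14, 3.14, 3.14, 3.14].

### API

Orientations are given as a unit quaternion [w, x, y, z].
In Python, from station import status, vision, hand_in, arm gives the robot as it stands.
- The arm moves only by the shell command python3 -m crank 'ROWS' [OPENING] [FORCE]. ROWS is a JSON object of lists of equal length, an entry for each row: "offset": the shift along the tool's x, y, z in m, a list of three; "turn": the turn about the tool's z in degrees. In form: {"offset": [[tx, ty, tz], ...], "turn": [turn, ...]}. A call has 1 to 5 rows; each row shifts and turns the commanded pose from where the row before left it, along the tool's axes as they then stand; what a row does not reach is not made up. A row lasts 1/8 s, in which the tool goes at most 62.5 mm and 10.7 degrees, less where a joint would pass 70% of its speed; a pose out of reach is approached as far as the arm can. A call is refused whole if a number of a shift passes 0.0625 or a number of a turn 10.7, either way. A call with a gripper value outside its range is refused whole. OPENING is the closure, from -1 (fully open) to 1 (shut), set as the call begins (- or left out, the last holds). The fingers move at their own pace and stop on an object; FORCE is the grip in N (left out, the last holds). Time passes only in rows, so rows that do not move let the fingers close. It gives the time, the measured TCP pose, the force, the opening and the grip force at its end, in the units of the state.
- status.get_state(): the state, without advancing time (a new reading comes with each control period).
- vision.snapshot(name): name is "scene" or "top" or "wrist"; returns a dict with "color" (400x640x3 uint8, red, green, blue), "range_z" (400x640 float32, mm along the optical axis (not along the pixel's ray), 0 where there is no reading), "K" (3x3 intrinsics, pixels), "rvec" (rotation vector, rad) and "tvec" (3), from world to camera coordinates, as OpenCV has them; the wrist camera has in their place "tool_from_camera" (4x4, takes a point from camera to tool coordinates, whose origin is the TCP and whose axes are the flange's). Camera axes: x right, y down, z forward; pixel columns grow to the right and rows downward; lengths in mm; the calibration is good to about 2 mm. The wrist camera is an equidistant fisheye: a pixel r from the principal point sees the ray r / f radians off the axis. A picture is of the moment at which its call begins: read the wrist's pose just before it.
- hand_in(): hands the job in; it is judged then, once.
Trained networks look in the newest picture that a camera, given by its name, has taken for a name from the list of things; names that differ only in an ending like _2 or _b are one class to them, and where a whole thing is asked for, a point or a joint stands for the part that bears it (a point fixed in the world has none). Each returns a list of dicts, best first, with "score" (0 to 1); they miss things now and then, are a little off and sometimes report something else, mostly with a low value. They report only what shows in the picture. A call takes as long as a camera call.
- vision.trace(camera, query): "mask" (400x640 bool, what is visible of it) and "rect" ([left, top, width, height] in pixels, round what is visible of it).
The state is a dict: "clock": time; "q": joint angles; "qvel": joint speeds; "tau": joint torques, N m; "position": TCP position; "tcp_rot": TCP orientation; "wrist_force": force on the tool from outside, world axes, zero at the start; "moment": the same for the moment, N m; "opening": opening from 0.0 (shut) to 1.0 (fully open); "grasp_force": force on a finger pad.
Only numpy, scipy, OpenCV 4.12 (cv2) and the standard library are available. Lean on these libraries where they do the work, as an engineer would, in place of code of your own. Each camera call takes 0.05 s, during which the arm holds its last target. There are 200 camera calls.

### The job

Get the shaker ready and start it: lift the spring clip with the red ball all the way up so that it stays up, slide the lidded well plate along the mat under the bridge until it is fully home against the end stop, and lower the clip so that it holds the plate down. Stand every white bottle that has fallen over on the bench upright in the railed lane on the shaker, next to the amber bottle that stands there already, which must stay upright. Only when the plate is clipped and all bottles stand in the lane, press the green start button; do not disturb the beaker and the tape roll.

Things in the scene. Friction and masses are not known exactly. Their poses are not given: they have to be found in the camera images.
- shaker: fixed white shaker, origin under its middle. Its flat top is a black rubber mat 60 mm above the bench, 205 mm (x) by 310 mm (y). Axes: x away from its front (console) edge, y to the left, z up. In front the console, 48 mm high; then the plate bay along y (middle line x = -54 mm), then the railed bottle lane along y (x = +60 mm)
- bay_home (a point): where the plate's middle (7 mm above the mat) lies when home; axes as shaker. Mat free for 210 mm towards -y. Towards +y: two guides 65 mm apart, 18 mm high, from +10 mm (mouths flared to 80 mm from -7 mm); a fixed bridge from +40 mm, its underside 18 mm above the mat, under which the plate's last 20 mm go; the end stop at +60 mm
- clip_hinge (a point): middle of the hinge pin of the spring clip, above the bridge, 36 mm above the mat; axes as shaker, the pin lies along x. When shut the clip's arm (14 mm wide) reaches from here 87 mm towards -y, with a rubber foot 44 mm (x) by 12 mm under it, 58 mm from the pin
- hold_clip (a joint): spring clip, rad: 0 shut on the empty bay (foot 6 mm above the mat), about 0.15 resting on the plate, 1.8 fully raised; the ball goes up and towards +y as it grows. Over-centre spring: below 0.9 it presses shut (about 3 N at the ball, 4 N at the foot), above 0.9 it swings open and stays up by itself
- clip_knob (a point): centre of the red ball (22 mm in diameter) by which the clip is lifted; turns with the clip. When shut it is 80 mm from the pin towards -y and 24 mm above it, on a 7 mm stem. It can be pinched from above across x and turns easily in the grip
- plate_center (a point): middle (half-way up, 7 mm) of the loose white well plate with clear lid, 60 mm (x) by 120 mm (y) by 14 mm thick, 0.09 kg, the two ends alike; it starts flat on the bench behind the fallen bottles, to the right of the shaker. y is its long axis
- bottle_a_center (a point): white bottle with a green cap (does not turn), body 58 mm in diameter, 140 mm tall, about 0.2 kg; it tapers from 58 mm at 85 mm up to 25 mm below the cap; cap 30 mm in diameter, 127 to 140 mm above the base. Starts lying on its side on the bench, cap roughly towards the robot. This point: on its axis, 70 mm above the base; z axis from base to cap. None if absent in this run
- bottle_b_center (a point): white bottle with a green cap (does not turn), body 58 mm in diameter, 140 mm tall, about 0.2 kg; it tapers from 58 mm at 85 mm up to 25 mm below the cap; cap 30 mm in diameter, 127 to 140 mm above the base. Starts lying on its side on the bench, cap roughly towards the robot. This point: on its axis, 70 mm above the base; z axis from base to cap. None if absent in this run
- bottle_c_center (a point): white bottle with a green cap (does not turn), body 58 mm in diameter, 140 mm tall, about 0.2 kg; it tapers from 58 mm at 85 mm up to 25 mm below the cap; cap 30 mm in diameter, 127 to 140 mm above the base. Starts lying on its side on the bench, cap roughly towards the robot. This point: on its axis, 70 mm above the base; z axis from base to cap. None if absent in this run
- amber_bottle_center (a point): brown bottle with a blue cap that stands in the lane from the start, loose, 62 mm in diameter, 125 mm tall; this point is its middle, 62.5 mm above the mat; z axis up its axis
- lane_center (a point): middle of the bottle lane on the mat (mat level, 60 mm above the bench); axes as bay_home, the lane runs along y. A steel rail 8 mm thick (its middle 28 mm above the mat) goes all round it; clear inside 78 mm (x) by 290 mm (y). Room for the amber bottle and three white ones in one row
- start_top (a point): middle of the top of the green start button on the shaker's console, 24 mm in diameter, pressed straight down; travel 6 mm, 4 N fully down, it springs back
- start (a joint): travel of the start button, m: 0 up, 0.006 fully down; pressed when beyond 0.004
- beaker_1: glass beaker 51 mm in diameter, 66 mm tall, bystander behind the work; origin under its middle
- tape_roll_1: roll of white tape 62 mm across, 19 mm high, bystander behind the shaker; origin under its middle

How it is judged:
By the outcome, as a careful person would: the job done as asked, in the order asked, and still so for the second after the job is handed in, with the robot touching nothing.
Of bottle_a, bottle_b, bottle_c only 2 to 3 are there at a start; the rules pass over those that are not, and their reading is None.
At some moment in a run one of strip_plate may be knocked a few centimetres aside while the robot is not near it.
It also fails if it takes over 210 s, if anything falls off the work surface, if the arm or the gripper's body presses on something with over 40 N, if the wrist force passes 120 N, or if a joint passes its speed limit or range.

## Working session

There is one attempt and no reset: what is moved stays moved. The work goes in short steps, Python scripts to look and compute and a shell command to move; the robot and the scene stay as the last step left them, time stands still between calls to the robot, and variables do not carry over. Pictures are saved under pics/ and viewed, at most 16 in all, crops included, and the job is handed in when it is done.

```bash
ls; mkdir -p pics; cat > h.py <<'E'
import numpy as np, cv2
from station import status, vision, arm
from scipy.spatial.transform import Rotation as R
def snap(n): return vision.snapshot(n)
def cloud(s):
    K=s['K'];z=s['range_z'].astype(float)
    v,u=np.mgrid[:400,:640]
    P=np.stack([(u-K[0,2])/K[0,0]*z,(v-K[1,2])/K[1,1]*z,z],-1)
    Rm=cv2.Rodrigues(np.array(s['rvec'],float))[0]
    W=(P-np.array(s['tvec']).ravel())@Rm
    W[z<=0]=np.nan
    return W
def save(n,img,f=1): cv2.imwrite('pics/'+n,cv2.resize(img[:,:,::-1],None,fx=f,fy=f))
E
python3 - <<'E'
from h import *
st=status.get_state();print(st)
for c in('top','scene'):
    s=snap(c);W=cloud(s);np.savez('/tmp/'+c,W=W,c=s['color']);save(c+'1.png',s['color'],1.25)
    for q in('shaker','clip_knob','hold_clip','plate_center','bottle_a_center','amber_bottle_center','start_top','beaker_1','tape_roll_1'):
        for d in vision.trace(c,q):
            m=d['mask'];p=W[m];print(c,q,round(d['score'],2),d['rect'],np.nanmedian(p,0).round(),np.nanpercentile(p,2,axis=0).round(),np.nanpercentile(p,98,axis=0).round())
E
```

```text
pics
{'clock': 0.0, 'q': array([1.16699051e+00, 2.41420112e-01, 3.75242830e-03, 1.33517438e+00,
       2.22875890e-05, 1.57078756e+00]), 'qvel': array([ 0.00060177, -0.00042219,  0.0016242 ,  0.00029767, -0.00028398,
        0.00072076]), 'tau': array([-6.60666083e-04, -3.72320223e+01,  2.52405685e+01,  1.68818113e-02,
       -3.65036078e-05, -1.21095735e-05]), 'position': array([196.21519994, 459.22938259, 230.42013284]), 'tcp_rot': array([-2.16041320e-04,  2.00529557e-01,  9.79687119e-01, -9.99853405e-04]), 'wrist_force': array([-0.35967634, -0.87786118,  0.7724395 ]), 'moment': array([-0.0485437 ,  0.01270002, -0.00109567]), 'grasp_force': 0.0, 'opening': 1.0030141658529332}
top shaker 0.96 [159.8, 166.0, 156.4, 157.0] [472. 220.  59.] [323.  69.  41.] [644. 391.  96.]
top clip_knob 0.81 [217.3, 257.3, 28.7, 34.2] [414. 238.  96.] [374. 209.  71.] [446. 270. 130.]
top hold_clip 0.55 [213.8, 258.3, 29.2, 33.9] [415. 238.  96.] [374. 208.  58.] [446. 269. 130.]
top hold_clip 0.55 [288.7, 236.2, 12.1, 8.9] [491.  83.  68.] [481.  73.  59.] [502.  93.  73.]
top plate_center 0.93 [304.
[... 790 characters left out ...]
306.2, 194.2, 43.4, 36.2] [654.   1.  12.] [631. -66.  -3.] [691.  53.  20.]
scene plate_center 0.87 [308.7, 192.0, 40.1, 37.5] [655.   2.  12.] [631. -64.  -1.] [689.  52.  17.]
scene amber_bottle_center 0.68 [196.3, 135.1, 29.1, 43.0] [500. 286. 137.] [478. 270.  76.] [531. 314. 185.]
scene start_top 0.48 [256.5, 210.6, 5.8, 11.6] [488.  78.  68.] [480.  69.  62.] [498.  91.  73.]
scene beaker_1 0.24 [329.6, 304.1, 65.4, 37.5] [ 441. -323.   47.] [ 374. -358.   17.] [ 499. -283.   58.]
scene tape_roll_1 0.58 [299.5, 144.8, 21.2, 24.2] [779. 185.  14.] [748. 158.  -6.] [822. 220.  21.]
scene tape_roll_1 0.34 [289.8, 242.5, 56.9, 28.6] [ 508. -123.   46.] [ 446. -160.   19.] [562. -80.  58.]
```

View pics/top1.png

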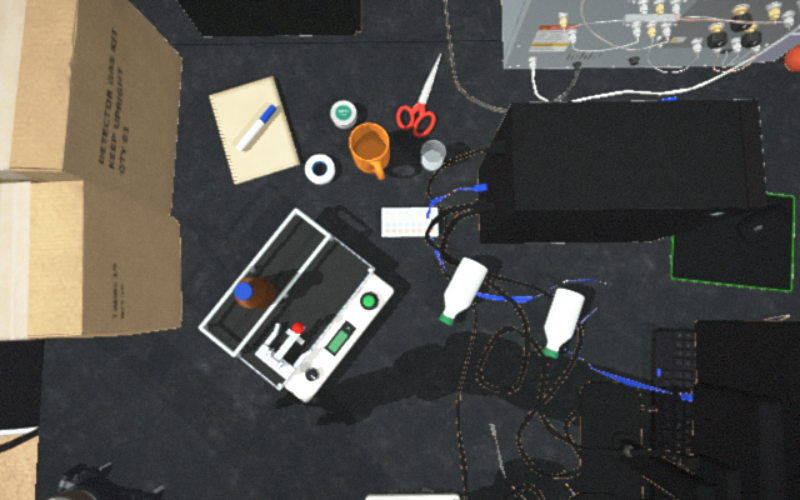

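View pics/scene1.png

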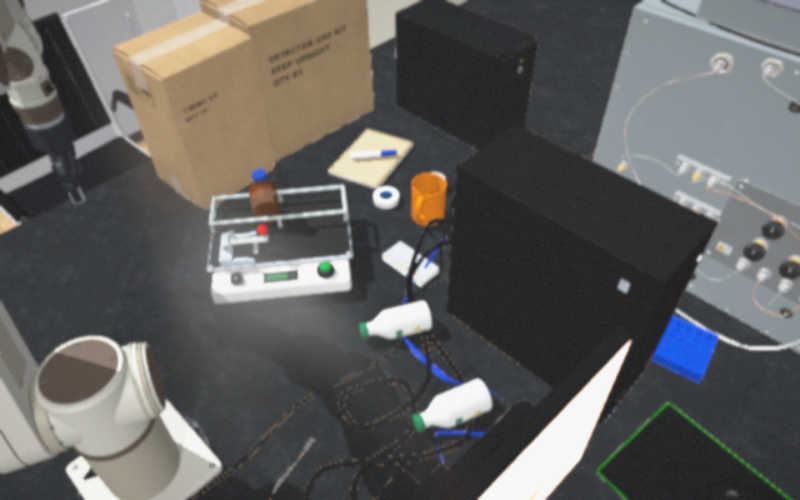

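The top view shows two white bottles: (463,290) with its cap toward the lower left, and (563,322). The plate is at (410,222), the amber bottle in the lane at (255,292), the red ball at (298,328) and the button at (369,300). A third bottle is not visible. Next I fit the poses.

```bash
cat > fit.py <<'E'
from h import *
a=np.load('/tmp/top.npz');b=np.load('/tmp/scene.npz')
hs={}
for n,d in(('top',a),('scene',b)):
    W=d['W'];c=d['c'].astype(int);mn=c.min(2);mx=c.max(2)
    x,y,z=W[...,0],W[...,1],W[...,2]
    hsv=cv2.cvtColor(d['c'],cv2.COLOR_RGB2HSV)
    white=(mn>110)&(mx-mn<50)
    reg=(x>280)&(x<700)&(y>30)&(y<430)
    r=reg&white&(z>80)&(z<100)
    P=W[r][:,:2].astype(np.float32); print(n,'rail',len(P),cv2.minAreaRect(P),np.median(W[r][:,2]))
    m=reg&(z>35)&(z<110)
    P=W[m][:,:2].astype(np.float32); print(n,'all',len(P),cv2.minAreaRect(P))
    red=reg&(mx>130)&(c[...,0]-c[...,1]>90)&(c[...,0]-c[...,2]>90)&(z>100)&(z<140)
    if red.any(): print(n,'ball',red.sum(),np.median(W[red],0),np.percentile(W[red],95,axis=0),np.percentile(W[red],5,axis=0))
    gr=(c[...,1]-c[...,0]>40)&(c[...,1]-c[...,2]>20)
    k=(reg&gr)|((x>300)&(x<700)&(y<0)&(y>-450)&(z<80)&(z>10)&gr)
    N,L,S,C=cv2.connectedComponentsWithStats(k.astype(np.uint8))
    for i in range(1,N):
        if S[i,4]>15: print(n,'green',S[i],np.median(W[L==i],0).round(1),np.percentile(W[L==i],95,axis=0).round(),np.percentile(W[L==i],5,axis=0).round())
    bw=(x>250)&(x<700)&(y<-30)&(y>-480)&(z>8)&(z<75)&((mn>90)|gr)
    N,L,S,C=cv2.connectedComponentsWithStats(bw.astype(np.uint8))
    for i in range(1,N):
        if S[i,4]>100:
            P=W[L==i]; P=P[P[:,2]>25]
            print(n,'bot',S[i],cv2.minAreaRect(P[:,:2].astype(np.float32)),np.percentile(P[:,2],98))
    pl=(x>560)&(x<760)&(y<90)&(y>-110)&(z>6)&(z<25)&white
    P=W[pl][:,:2].astype(np.float32);print(n,'plate',len(P),cv2.minAreaRect(P),np.median(W[pl],0))
    bl=reg&(c[...,2]-c[...,0]>60)&(z>120)
    if bl.any():print(n,'blue',np.median(W[bl],0),np.percentile(W[bl],95,axis=0),np.percentile(W[bl],5,axis=0))
    pix=(~np.isnan(x))&(x>620)&(x<700)&(y<-90)&(y>-250)&(z>60); 
    if pix.any():print(n,'box ymax',np.nanmax(y[pix]),np.nanmin(x[(z>60)&(y<-100)&(x>400)]),)
E
python3 fit.py
```

```text
top rail 1409 ((498.04718017578125, 245.90823364257812), (201.8675537109375, 306.1204833984375), 51.43389129638672) 90.01837688147924
top all 12069 ((480.14208984375, 223.6492462158203), (259.5164794921875, 310.8810119628906), 51.46763610839844)
top ball 65 [439.14599689 214.97414377 126.02849894] [446.25063984 223.28471552 130.8270977 ] [429.7020017  206.73076164 120.92781771]
top green [290 236  10  10  83] [491.2  84.2  67.6] [499.  96.  72.] [481.  74.  57.]
top green [351 251  12   9  56] [451.9 -73.9  40.1] [460. -62.  44.] [443. -85.  31.]
top green [262 264  16  18 136] [409.3 148.5  48.6] [427. 164.  51.] [392. 133.  46.]
top green [435 278  12   9  62] [ 381.2 -285.1   39.1] [ 388. -275.   44.] [ 373. -300.   29.]
top bot [339 164  12  24 143] ((659.68798828125, -42.67020034790039), (11.301770210266113, 54.206085205078125), 82.6474380493164) 71.74226231673165
top bot [ 351  206   39   54 1026] ((506.8551025390625, -105.15877532958984), (57.73639678955078, 139.9992218017578), 62.37846374511719) 58.487388561644906
top bot [ 435  230   33   57 1080] ((439.9439392089844, -310.4
[... 1292 characters left out ...]
9), 8.597299575805664) 74.52776690335979
scene bot [ 287  241   58   30 1101] ((509.56890869140625, -101.5937271118164), (74.45555114746094, 140.46267700195312), 61.58713912963867) 58.021568526446046
scene bot [ 330  304   64   41 1430] ((438.34088134765625, -315.45147705078125), (56.56296157836914, 140.7643585205078), 68.9027328491211) 58.4479732472224
scene plate 554 ((650.4052734375, -25.410018920898438), (175.57814025878906, 106.27477264404297), 60.511260986328125) [657.31938667   4.8729461   12.7682385 ]
scene blue [506.99325831 298.54584349 182.64624909] [520.84409519 312.67127915 186.80450879] [494.71141761 286.51205409 177.98776473]
scene box ymax -90.02438647963918 400.0581684039629
```

```bash
python3 - <<'E'
import numpy as np,cv2
# BEV height/colour maps from top
a=np.load('/tmp/top.npz');W=a['W'];c=a['c']
# homography-free crop
cv2.imwrite('pics/crop.png',cv2.resize(c[155:335,150:330,::-1],None,fx=3.3,fy=3.3,interpolation=cv2.INTER_CUBIC))
E
```

```text
(no output)
```

View pics/crop.png

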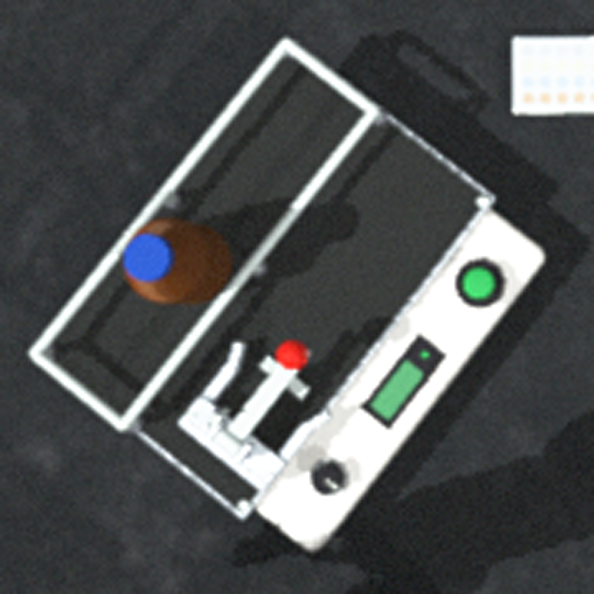

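The fits agree: shaker yaw 51.5° with its origin at (495,240), and the ball at about (440,214,120). At a yaw of 51.5° the tool x axis is shaker +y and the tool y axis is shaker +x. I now turn and move above the ball.

```bash
cat >> h.py <<'E'
A=np.deg2rad(51.5); SX=np.array([np.cos(A),np.sin(A)]); SY=np.array([-np.sin(A),np.cos(A)])
O=np.array([496.,-238.])
def w2s(p): p=np.asarray(p,float); return np.stack([p[...,:2]@SX-O[0],p[...,:2]@SY-O[1],p[...,2]-60],-1)   # mat-level shaker frame
def s2w(p): x,y,z=p; return np.r_[(x+O[0])*SX+(y+O[1])*SY,z+60]
def pose():
    s=status.get_state();q=s['tcp_rot'];return np.array(s['position']),R.from_quat([q[1],q[2],q[3],q[0]]).as_matrix()
def go(p,yaw=None):
    """offset in tool axes (mm) to world point p after turning tool y to yaw (deg); prints turn"""
    P,M=pose();y0=np.degrees(np.arctan2(M[1,1],M[0,1]))
    if yaw is None: yaw=y0
    t=(y0-yaw+90)%180-90
    yw=np.radians(y0-t); ty=np.array([np.cos(yw),np.sin(yw)]);tx=np.array([-ty[1],ty[0]])
    d=np.asarray(p)-P
    print('turn %.1f offset %.1f %.1f %.1f'%(t,d[:2]@tx,d[:2]@ty,-d[2]))
def wcloud():
    P,M=pose();s=vision.snapshot('wrist')
    K=s['K'];z=s['range_z'].astype(float);v,u=np.mgrid[:400,:640]
    a=(u-K[0,2])/K[0,0];b=(v-K[1,2])/K[1,1];r=np.hypot(a,b)+1e-9
    k=np.tan(np.minimum(r,1.4))/r*z
    C=np.stack([a*k,b*k,z],-1);T=np.array(s['tool_from_camera'])
    W=(C@T[:3,:3].T+T[:3,3])@M.T+P;W[(z<=0)|(r>1.35)]=np.nan
    return W,s['color']
E
python3 -m crank '{"offset":[[0,0,0],[0,0,0]],"turn":[7.7,7.7]}' && python3 -m crank '{"offset":[[-0.06,-0.01,0],[-0.06,-0.01,0],[-0.06,-0.01,0],[-0.06,-0.005,0],[-0.06,-0.005,0]],"turn":[0,0,0,0,0]}' && python3 -m crank '{"offset":[[-0.043,0,0.02],[0,0,0.01],[0,0,0]],"turn":[0,0,0]}'
python3 - <<'E'
from h import *
p,M=pose();print(w2s(p),p,np.degrees(np.arctan2(M[1,1],M[0,1])))
W,c=wcloud();save('w1.png',c,1.25);np.savez('/tmp/w1',W=W,c=c)
S=w2s(W);ci=c.astype(int)
red=(ci[...,0]-ci[...,1]>80)&(ci[...,0]-ci[...,2]>80)&(S[...,2]<80)&(S[...,2]>30)
print(red.sum(),np.median(S[red],0),np.percentile(S[red],3,axis=0),np.percentile(S[red],97,axis=0))
E
```

```text
clock: 1.25
position: [196.5, 459.8, 231.3]
tcp_rot: [-0.0, 0.332, 0.943, 0.0]
wrist_force: [0.1, -0.3, -0.5]
opening: 1.0
grasp_force: 0.0
clock: 1.88
position: [407.5, 240.2, 231.7]
tcp_rot: [0.0, 0.33, 0.944, 0.0]
wrist_force: [1.4, 0.8, -0.5]
opening: 1.0
grasp_force: 0.0
clock: 2.25
position: [438.8, 214.5, 200.3]
tcp_rot: [-0.001, 0.33, 0.944, -0.001]
wrist_force: [0.2, -0.6, -1.0]
opening: 0.999
grasp_force: 0.0
[-54.9324568   28.08883906 140.32913467] [438.84918815 214.51028695 200.32913467] 51.44045047009265
664 [-54.28647388  32.42288763  66.90707654] [-63.50142046  22.69381702  59.78984509] [50.89515959 60.94520326 70.40407792]
```

View pics/w1.png

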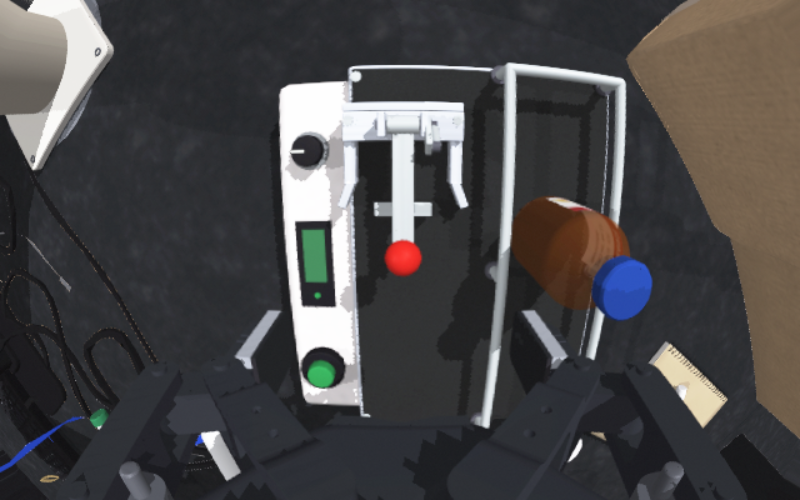

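The wrist view shows the ball at (403,258), the clip arm, the guides with flared mouths at (350,190) and (460,190), the amber bottle, and the button at (321,372). I refine the ball and the other measures from it.

```bash
python3 - <<'E'
from h import *
d=np.load('/tmp/w1.npz');W=d['W'];c=d['c'].astype(int);S=w2s(W)
red=(c[...,0]-c[...,1]>80)&(c[...,0]-c[...,2]>80)
red[:,350:]=0
P=S[red&(S[...,2]>50)]
from scipy.optimize import least_squares
f=least_squares(lambda p:np.linalg.norm(P-p,axis=1)-11,P.mean(0)-[0,0,8],loss='soft_l1');print('ball',f.x,len(P),P[:,2].max())
x,y,z=S[...,0],S[...,1],S[...,2];wh=(c.min(2)>100)
g=wh&(z>12)&(z<24)&(x>-100)&(x<0)
for lo in range(50,130,8):
    m=g&(y>lo)&(y<lo+8)
    for sgn in(0,1):
        q=x[m&((x>-54) if sgn else (x<-54))]
        if len(q)>5:print(lo,sgn,len(q),np.percentile(q,[3,50,97]).round(1),np.median(z[m]).round(1))
r=wh&(z>22)&(z<38)&(x>0)
for lo in range(-60,160,40):
    m=r&(y>lo)&(y<lo+40);h,e=np.histogram(x[m],np.arange(0,120,4));print('rail',lo,[(int(a),int(b)) for a,b in zip(e,h) if b>8])
m=r&(x>25)&(x<95)&(y>100);print('end rail',np.percentile(y[m],[3,50,97]))
bl=(c[...,2]-c[...,0]>60)&(z>100)&(x>0);print('amber cap',np.median(S[bl],0),np.percentile(S[bl],3,axis=0),np.percentile(S[bl],97,axis=0))
gr=(c[...,1]-c[...,0]>60)&(z<30)&(z>-10)&(y<-50)&(x<-100);print('btn',np.median(S[gr],0),np.percentile(S[gr],97,axis=0),np.percentile(S[gr],3,axis=0))
m=(abs(x+54)<40)&(z>-5)&(z<5);print('mat z',np.nanmedian(z[m]))
E
```

```text
ball [-54.6342338   29.60284964  59.12028618] 642 71.61226901525114
50 0 158 [-98.4 -70.3 -62.4] 16.4
50 1 154 [-46.8 -38.9 -10.6] 16.4
58 0 69 [-97.9 -94.3 -89.9] 17.1
58 1 70 [-19.2 -15.1 -11.1] 17.1
66 0 71 [-94.3 -91.  -87.3] 17.1
66 1 73 [-21.8 -18.3 -14.8] 17.1
74 0 89 [-94.1 -90.5 -87.2] 17.2
74 1 90 [-21.9 -18.6 -15. ] 17.2
82 0 91 [-94.9 -91.1 -87.4] 16.9
82 1 97 [-22.6 -18.8 -14.3] 16.9
90 0 85 [-94.7 -91.1 -87.2] 17.2
90 1 90 [-22.1 -18.4 -14.4] 17.2
98 0 231 [-93.7 -82.8 -62.8] 22.8
98 1 170 [-45.5 -23.  -15.4] 22.8
106 0 212 [-94.9 -82.6 -73.5] 23.1
106 1 153 [-33.5 -24.  -14.7] 23.1
114 0 312 [-93.5 -77.8 -55.6] 23.0
114 1 310 [-52.7 -30.6 -15.6] 23.0
122 0 190 [-93.4 -73.8 -55.4] 23.0
122 1 196 [-52.9 -35.6 -15.6] 23.0
rail -60 [(12, 178), (16, 110), (96, 111), (100, 109), (104, 19)]
rail -20 [(12, 217), (16, 129)]
rail 20 [(12, 239), (16, 161), (96, 36), (100, 45), (104, 15)]
rail 60 [(12, 251), (16, 180), (48, 12), (52, 13), (96, 151), (100, 171), (104, 28)]
rail 100 [(12, 257), (16, 180), (96, 160), (100, 166), (104, 37)]
rail 140 [(12, 90), (16, 62), (20, 46), (24, 35), (28, 38), (32, 37), (36, 38), (40, 38), (44, 30), (48, 39), (52, 35), (56, 34), (60, 32), (64, 35), (68, 31), (72, 32), (76, 31), (80, 34), (84, 29), (88, 33), (92, 32), (96, 54), (100, 53), (104, 10)]
end rail [146.91119233 149.88478706 153.74134282]
amber cap [ 54.6175226   33.67385741 123.89738513] [ 42.3552826   18.07199935 115.97699286] [ 70.26705907  46.35704171 125.16500622]
btn [-124.48770587  -90.18232422    8.92206319] [-114.78140449  -82.03359412   10.52651611] [-1.35039669e+02 -1.02836027e+02 -5.51465773e-02]
mat z -0.7798422341423503
```

```bash
python3 -m crank '{"offset":[[0.0015,0,0.05],[0,0,0.035],[0,0,0.012],[0,0,0]],"turn":[0,0,0,0]}' && python3 -m crank '{"offset":[[0,0,0],[0,0,0],[0,0,0],[0,0,0],[0,0,0]],"turn":[0,0,0,0,0]}' 1 25 && python3 -m crank '{"offset":[[0,0,0],[0,0,0],[0,0,0],[0,0,0]],"turn":[0,0,0,0]}'
```

```text
clock: 2.8
position: [438.3, 216.5, 104.7]
tcp_rot: [-0.0, 0.329, 0.944, -0.0]
wrist_force: [0.2, 0.1, 0.9]
opening: 0.998
grasp_force: 0.0
clock: 3.42
position: [438.9, 215.7, 104.9]
tcp_rot: [0.0, 0.33, 0.944, 0.0]
wrist_force: [-1.4, -1.2, 5.3]
opening: 0.234
grasp_force: 24.3
clock: 3.92
position: [438.9, 215.6, 104.9]
tcp_rot: [0.0, 0.33, 0.944, 0.0]
wrist_force: [-0.8, -1.5, 5.3]
opening: 0.234
grasp_force: 24.3
```

```bash
python3 -m crank '{"offset":[[0.004,0,-0.011],[0.006,0,-0.0105],[0.0075,0,-0.0097],[0.0088,0,-0.0088],[0.010,0,-0.007]],"turn":[0,0,0,0,0]}' && python3 -m crank '{"offset":[[0.011,0,-0.0059],[0.0118,0,-0.004],[0.012,0,-0.0022],[0.0123,0,-0.0005],[0.0123,0,0.0012]],"turn":[0,0,0,0,0]}' && python3 -m crank '{"offset":[[0.0123,0,0.0035],[0.0119,0,0.0055],[0,0,0],[0,0,0]],"turn":[0,0,0,0]}'; python3 - <<'E'
from h import *
p,_=pose();print(w2s(p))
E
```

```text
clock: 4.55
position: [409.7, 238.8, 152.0]
tcp_rot: [0.0, 0.33, 0.944, 0.0]
wrist_force: [2.4, 0.3, -3.4]
opening: 0.233
grasp_force: 24.6
clock: 5.18
position: [362.9, 276.2, 163.2]
tcp_rot: [-0.0, 0.33, 0.944, 0.0]
wrist_force: [-0.4, 0.1, 2.6]
opening: 0.237
grasp_force: 25.1
clock: 5.68
position: [343.4, 291.7, 153.9]
tcp_rot: [-0.002, 0.329, 0.944, 0.001]
wrist_force: [-4.3, 2.4, 6.0]
opening: 0.232
grasp_force: 25.1
[-53.94036737 150.89847848  93.9180762 ]
```

```bash
python3 -m crank '{"offset":[[0,0,0],[0,0,0],[0,0,-0.005],[0,0,-0.02],[0,0,-0.06]],"turn":[0,0,0,0,0]}' -1 && python3 -m crank '{"offset":[[-0.04,0,0],[-0.06,0,0],[-0.06,-0.01,0],[-0.06,-0.01,0],[-0.06,-0.01,0]],"turn":[0,0,0,0,0]}' && python3 -m crank '{"offset":[[-0.06,-0.01,0],[-0.05,0,0],[-0.02,0,0],[0,0,0]],"turn":[0,0,0,0]}'
cat > plate.py <<'E'
from h import *
import sys
W,c=wcloud();np.savez('/tmp/wp',W=W,c=c);save(sys.argv[1],c,1.25)
z=W[...,2]
for d in vision.trace('wrist','plate_center')[:2]:
    m=d['mask']&(abs(z-14)<10)
    P=W[m][:,:2]; med=np.median(P,0);P=P[np.linalg.norm(P-med,axis=1)<80].astype(np.float32)
    r=cv2.minAreaRect(P);print(d['score'],d['rect'],len(P),r,np.median(W[m],0),np.percentile(W[m][:,2],[5,95]))
p,M=pose();print(p,np.degrees(np.arctan2(M[1,1],M[0,1])))
E
python3 plate.py w2.png
```

```text
clock: 6.3
position: [343.2, 288.7, 236.8]
tcp_rot: [-0.002, 0.33, 0.944, -0.003]
wrist_force: [0.9, 0.7, 0.1]
opening: 1.002
grasp_force: 0.0
clock: 6.92
position: [546.5, 90.8, 238.9]
tcp_rot: [0.0, 0.33, 0.944, 0.0]
wrist_force: [1.5, 0.2, 1.2]
opening: 0.998
grasp_force: 0.0
clock: 7.42
position: [641.3, 2.2, 237.7]
tcp_rot: [-0.001, 0.331, 0.944, -0.0]
wrist_force: [-0.6, -0.0, 0.5]
opening: 1.003
grasp_force: 0.0
0.6 [279.3, 137.4, 101.2, 95.3] 4289 ((660.45947265625, -2.4847984313964844), (120.9302749633789, 61.31351089477539), 89.53443145751953) [660.60616487   3.82816291  13.24793597] [11.9682654  14.51496631]
  return _methods._mean(a, axis=axis, dtype=dtype,
  ret = um.true_divide(
Traceback (most recent call last):
  File "plate.py", line 8, in <module>
    r=cv2.minAreaRect(P);print(d['score'],d['rect'],len(P),r,np.median(W[m],0),np.percentile(W[m][:,2],[5,95]))
                                                                               ~~~~~~~~~~~~~^^^^^^^^^^^^^^^^^^
IndexError: index -1 is out of bounds for axis 0 with size 0
```

View pics/w2.png

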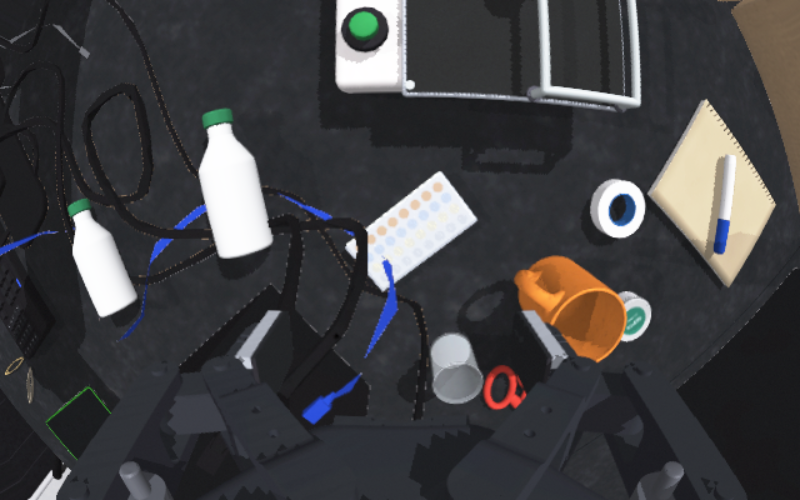

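```bash
python3 - <<'E'
from h import *
d=np.load('/tmp/wp.npz');W=d['W'];z=W[...,2]
m=(W[...,0]>600)&(W[...,0]<730)&(W[...,1]>-110)&(W[...,1]<75)&(z>22)&(z<150)
for y in range(-110,75,10):
    q=W[m&(W[...,1]>=y)&(W[...,1]<y+10)]
    if len(q)>4: print(y,len(q),np.percentile(q[:,0],[5,50,95]).round(),np.percentile(q[:,2],[5,50,95]).round())
go([660.5,34,21],0); print(status.get_state()['q'])
E
```

```text
-110 186 [659. 664. 704.] [128. 145. 149.]
-100 208 [659. 664. 703.] [128. 137. 143.]
-90 191 [658. 663. 670.] [121. 130. 135.]
-80 284 [604. 661. 694.] [107. 119. 142.]
-70 568 [601. 653. 694.] [ 88. 109. 146.]
-60 388 [645. 657. 726.] [ 65.  80. 132.]
-50 732 [635. 692. 728.] [ 26.  64. 140.]
-40 204 [626. 639. 727.] [25. 39. 81.]
turn 51.5 offset 30.1 20.4 217.4
[5.93068811e-03 5.31011340e-01 4.52374601e-01 1.49331608e+00
 2.97637940e-04 6.78731311e-01]
```

```bash
python3 -m crank '{"offset":[[0,0,0.02],[0,0,0.02],[0,0,0.02],[0,0,0.02],[0,0,0.02]],"turn":[10.3,10.3,10.3,10.3,10.3]}' && python3 -m crank '{"offset":[[0.018,0.020,0.02],[0,0,0.05],[0,0,0.04],[0,0,0.017],[0,0,0.008]],"turn":[0,0,0,0,0]}' && python3 -m crank '{"offset":[[0,0,0],[0,0,0.003]],"turn":[0,0]}'
python3 - <<'E'
from h import *
p,M=pose();print(p,np.degrees(np.arctan2(M[1,1],M[0,1])))
E
```

```text
clock: 8.15
position: [639.8, 5.1, 138.9]
tcp_rot: [0.0, 0.709, 0.705, 0.0]
wrist_force: [-0.0, -0.1, -0.3]
opening: 0.998
grasp_force: 0.0
clock: 8.78
position: [660.3, 22.4, 3.8]
tcp_rot: [-0.0, 0.707, 0.707, -0.0]
wrist_force: [0.5, -0.1, 1.4]
opening: 0.995
grasp_force: 0.0
clock: 9.02
position: [662.4, 21.8, 2.9]
tcp_rot: [0.001, 0.707, 0.707, 0.002]
wrist_force: [0.2, -0.6, -0.0]
opening: 1.002
grasp_force: 0.0
[662.4136236  21.7748258   2.914758 ] -0.036330143854138026
```

```bash
python3 -m crank '{"offset":[[0,0,0],[0,0,0],[0,0,0],[0,0,0],[0,0,0]],"turn":[0,0,0,0,0]}' 1 40 && python3 -m crank '{"offset":[[0,0,-0.004],[0.02,0,0],[0.02,0,0],[0.03,0,0],[0,0,-0.02]],"turn":[0,0,0,0,0]}' && python3 -m crank '{"offset":[[0,0,-0.05],[0,0,-0.05],[0,0,-0.03],[0,0,0]],"turn":[0,0,0,0]}' && python3 plate.py w3.png 2>&1 | grep -v Err | tail -3;  python3 - <<'E'
from h import *
d=np.load('/tmp/wp.npz');W=d['W'];p,M=pose();T=(W-p)@M   # tool frame
m=(abs(T[...,1])<34)&(abs(T[...,0])<110)&(T[...,2]>-25)&(T[...,2]<25)&(d['c'].min(2)>90)
for x in range(-110,110,10):
    q=T[m&(T[...,0]>=x)&(T[...,0]<x+10)]
    if len(q)>5: print(x,len(q),np.percentile(q[:,1],[2,98]).round(1),np.median(q[:,2]).round(1))
E
```

```text
clock: 9.65
position: [661.5, 21.7, 1.9]
tcp_rot: [0.001, 0.707, 0.707, 0.001]
wrist_force: [-1.4, -0.6, 5.0]
opening: 0.686
grasp_force: 44.1
clock: 10.28
position: [658.3, 95.9, 22.3]
tcp_rot: [-0.002, 0.706, 0.709, -0.002]
wrist_force: [-0.5, -1.0, -1.2]
opening: 0.684
grasp_force: 43.4
clock: 10.78
position: [662.5, 93.8, 158.0]
tcp_rot: [0.002, 0.707, 0.708, 0.003]
wrist_force: [0.0, -0.1, -1.4]
opening: 0.689
grasp_force: 43.4
    slices_having_nans = np.isnan(arr[-1, ...])
                                  ~~~^^^^^^^^^
-50 323 [-27.1  29.7] -15.6
-40 1608 [-26.5  30.6] -15.6
-30 1770 [-26.4  30.5] -15.7
-20 1963 [-26.4  30.6] -15.7
-10 2133 [-26.2  30.5] -15.7
0 2320 [-26.   30.4] -15.8
10 2712 [-31.5  31.3] -15.8
20 2751 [-26.4  30.8] -15.8
30 2915 [-26.2  30.9] -15.5
```

View pics/w3.png

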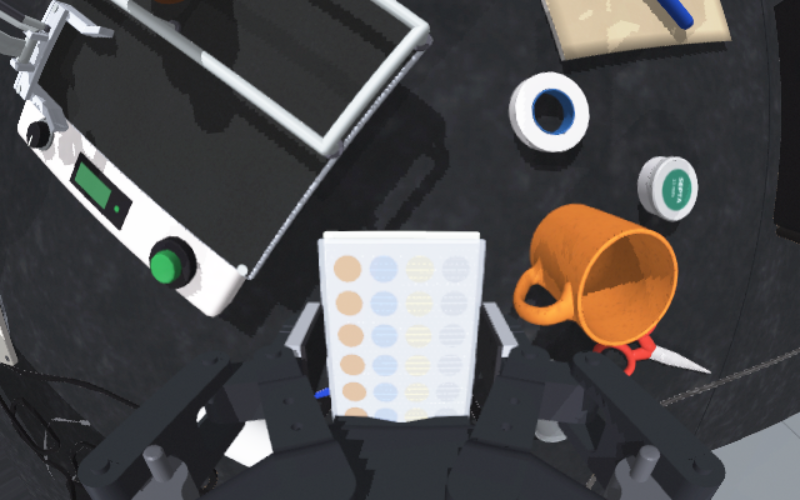

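```bash
python3 -m crank '{"offset":[[0,0,0],[0,0,0],[0,0,0],[0,0,0],[0,0,0]],"turn":[-10.3,-10.3,-10.3,-10.3,-10.3]}' && python3 -m crank '{"offset":[[0.04,-0.02,0],[0.05,-0.025,0],[0.06,0,0],[0.05,0,0],[0.02,0,0]],"turn":[0,0,0,0,0]}' && python3 -m crank '{"offset":[[0,0,0.04],[0,0,0.03],[0,0,0.018],[0,0,0],[0,0,0]],"turn":[0,0,0,0,0]}'
python3 - <<'E'
from h import *
p,M=pose();print(p,w2s(p),np.degrees(np.arctan2(M[1,1],M[0,1])))
E
```

```text
clock: 11.5
position: [659.0, 92.0, 151.3]
tcp_rot: [-0.003, 0.327, 0.945, -0.001]
wrist_force: [-0.2, 0.7, -1.1]
opening: 0.686
grasp_force: 43.4
clock: 12.12
position: [456.8, 194.4, 152.6]
tcp_rot: [-0.002, 0.329, 0.944, -0.002]
wrist_force: [0.4, 0.7, -1.2]
opening: 0.687
grasp_force: 43.4
clock: 12.75
position: [460.7, 193.4, 66.5]
tcp_rot: [-0.0, 0.33, 0.944, -0.0]
wrist_force: [0.1, 0.4, 0.1]
opening: 0.683
grasp_force: 43.5
[460.66474139 193.41169755  66.52106885] [-57.86388377  -2.11837156   6.52106885] 51.44496312651846
```

```bash
python3 -m crank '{"offset":[[0,0.003,0.004],[0,0,0.004],[0,0,0]],"turn":[0,0,0]}' && python3 -m crank '{"offset":[[0,0,0],[0,0,0],[0,0,0],[0,0,-0.02],[-0.03,0,-0.06]],"turn":[0,0,0,0,0]}' -1 && python3 -m crank '{"offset":[[-0.03,0,-0.04],[0,0,0],[0,0,0]],"turn":[0,0,0]}'
cat > pm.py <<'E'
from h import *
import sys
p,M=pose();W,c=wcloud();np.savez('/tmp/wp',W=W,c=c);S=w2s(W);x,y,z=np.moveaxis(S,-1,0)
if len(sys.argv)>1: save(sys.argv[1],c,1.25)
m=(c.min(2)>110)&(z>7)&(z<19)&(x>-88)&(x<-21)&(y>-160)&(y<90)
N,L,st,_=cv2.connectedComponentsWithStats(m.astype(np.uint8));i=1+st[1:,4].argmax()
r=cv2.minAreaRect(S[L==i][:,:2].astype(np.float32));print('plate',r,'z',np.median(z[L==i]),'leady',np.percentile(y[L==i],[1,99]))
for s in(0,1):
    g=(c.min(2)>100)&(z>12)&(z<24)&(x>-100)&(x<0)&(y>72)&(y<95)&((x>-54)==s);print('guide',np.percentile(x[g],[3,50,97]))
print('tcp',w2s(p),np.degrees(np.arctan2(M[1,1],M[0,1])))
E
python3 pm.py w4.png
```

```text
clock: 13.12
position: [463.6, 196.5, 61.8]
tcp_rot: [0.001, 0.33, 0.944, 0.001]
wrist_force: [-3.9, -1.2, 17.4]
opening: 0.686
grasp_force: 45.3
clock: 13.75
position: [480.6, 178.0, 131.9]
tcp_rot: [-0.004, 0.329, 0.944, -0.003]
wrist_force: [1.7, 0.6, 0.1]
opening: 1.0
grasp_force: 0.0
clock: 14.12
position: [507.1, 159.6, 173.7]
tcp_rot: [-0.001, 0.33, 0.944, -0.0]
wrist_force: [-0.9, 0.1, -0.1]
opening: 1.0
grasp_force: 0.0
plate ((-54.08081817626953, -26.09174346923828), (119.25868225097656, 60.623470306396484), 89.87503051757812) z 13.205280459112842 leady [-84.13677065  32.30266339]
guide [-94.78911721 -90.75226667 -86.90958954]
guide [-22.12660118 -18.55229334 -14.51301634]
tcp [-55.43074382 -59.52741096 113.68085128] 51.44087686363439
```

View pics/w4.png

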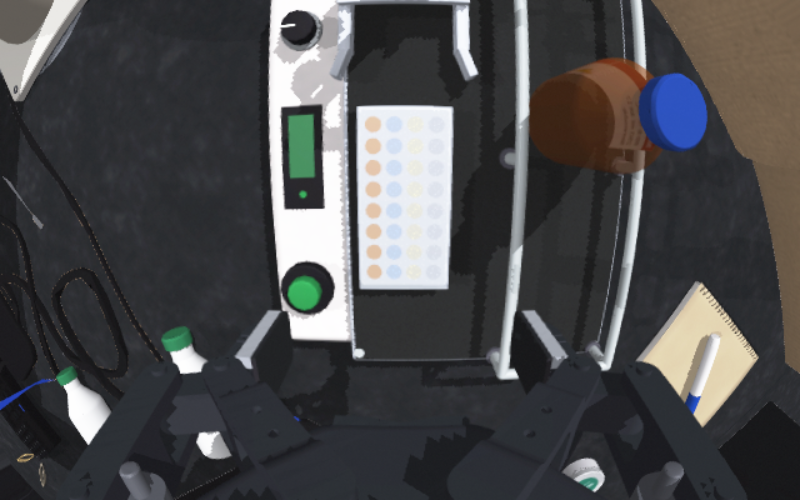

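```bash
python3 -m crank '{"offset":[[-0.0085,0.001,0.05],[0,0,0.04],[0,0,0.014],[0,0,0.006],[0,0,0]],"turn":[0,0,0,0,0]}' && python3 -m crank '{"offset":[[0,0,0],[0,0,0],[0,0,0],[0,0,0],[0,0,0]],"turn":[0,0,0,0,0]}' 1 25 && python3 -m crank '{"offset":[[0.015,0,0],[0.015,0,0],[0.015,0,0],[0.015,0,0],[0.01,0,0]],"turn":[0,0,0,0,0]}' && python3 -m crank '{"offset":[[0,0,0],[0.003,0,0],[0.003,0,0],[0,0,0]],"turn":[0,0,0,0]}' ; python3 pm.py
```

```text
clock: 14.8
position: [515.5, 155.7, 65.2]
tcp_rot: [0.0, 0.33, 0.944, 0.0]
wrist_force: [0.3, -0.0, 0.3]
opening: 0.999
grasp_force: 0.0
clock: 15.42
position: [516.1, 155.6, 66.3]
tcp_rot: [0.001, 0.33, 0.944, 0.001]
wrist_force: [-1.1, 0.2, 6.8]
opening: 0.685
grasp_force: 26.6
clock: 16.05
position: [461.9, 199.4, 66.3]
tcp_rot: [0.003, 0.33, 0.944, 0.001]
wrist_force: [2.9, -3.7, 6.3]
opening: 0.686
grasp_force: 27.3
clock: 16.55
position: [457.4, 203.1, 66.3]
tcp_rot: [0.002, 0.33, 0.944, 0.001]
wrist_force: [2.4, -2.2, 6.8]
opening: 0.691
grasp_force: 27.3
plate ((-52.06925582885742, 39.507591247558594), (62.154293060302734, 100.97847747802734), 0.012754818424582481) z 13.19681107512185 leady [-8.60781401 89.15055906]
guide [-93.57780025 -72.867338   -55.20585531]
guide [-53.05298686 -34.50280423 -15.57537155]
tcp [-52.36388839   6.47883356   6.28822472] 51.457315045307865
```

```bash
python3 -m crank '{"offset":[[0.003,-0.001,0],[0.002,0,0],[0,0,0],[0,0,0]],"turn":[0,0,0,0]}' && python3 -m crank '{"offset":[[0.002,0,0],[0,0,0],[0,0,0]],"turn":[0,0,0]}' && python3 -m crank '{"offset":[[0.002,0,0],[0,0,0],[0,0,0]],"turn":[0,0,0]}'&& python3 -m crank '{"offset":[[0.002,0,0],[0,0,0],[0,0,0]],"turn":[0,0,0]}' ; python3 pm.py
```

```text
clock: 17.1
position: [452.9, 205.4, 66.3]
tcp_rot: [0.002, 0.33, 0.944, 0.001]
wrist_force: [2.2, -1.9, 6.9]
opening: 0.69
grasp_force: 27.3
clock: 17.48
position: [451.5, 206.5, 66.3]
tcp_rot: [0.003, 0.33, 0.944, 0.001]
wrist_force: [2.4, -2.8, 7.2]
opening: 0.685
grasp_force: 27.3
clock: 17.85
position: [449.9, 207.8, 66.3]
tcp_rot: [0.003, 0.33, 0.944, 0.001]
wrist_force: [3.1, -2.5, 5.8]
opening: 0.686
grasp_force: 27.3
clock: 18.23
position: [448.8, 208.7, 66.3]
tcp_rot: [0.003, 0.33, 0.944, 0.001]
wrist_force: [4.7, -2.9, 4.7]
opening: 0.681
grasp_force: 27.2
plate ((-53.885013580322266, 44.751670837402344), (60.283512115478516, 90.50370788574219), 0.09466063231229782) z 13.187288818127065 leady [ 1.37115082 89.26844857]
guide [-93.54480673 -73.23155778 -55.27461864]
guide [-53.11690051 -34.9148823  -15.56082254]
tcp [-53.3137713   16.70593461   6.29062259] 51.42495060724679
```

```bash
python3 -m crank '{"offset":[[0.002,0,0],[0,0,0],[0,0,0]],"turn":[0,0,0]}' && python3 -m crank '{"offset":[[0.003,0,0],[0,0,0],[0,0,0]],"turn":[0,0,0]}' ; python3 pm.py
```

```text
clock: 18.65
position: [448.6, 208.7, 66.3]
tcp_rot: [0.005, 0.331, 0.944, -0.0]
wrist_force: [7.3, -8.3, 3.7]
opening: 0.691
grasp_force: 27.0
clock: 19.02
position: [448.3, 208.5, 66.4]
tcp_rot: [0.008, 0.332, 0.943, -0.002]
wrist_force: [13.0, -13.2, 1.4]
opening: 0.687
grasp_force: 26.8
plate ((-54.17021179199219, 44.77012252807617), (60.260009765625, 90.65715789794922), 0.24021273851394653) z 13.20362028769911 leady [ 1.42221899 89.29348668]
guide [-93.58200206 -73.28809237 -55.01176326]
guide [-52.84576319 -34.76904871 -15.54482548]
tcp [-53.70895583  16.94000867   6.35919383] 51.23246472076327
```

```bash
python3 -m crank '{"offset":[[-0.006,0,0],[0,0,0],[0,0,0],[0,0,-0.04],[0,0,-0.06]],"turn":[0,0,0,0,0]}' -1 && python3 -m crank '{"offset":[[0,0,-0.06],[0.03,0,0],[0.05,0,0],[0,0,0],[0,0,0]],"turn":[0,0,0,0,0]}'; python3 - <<'E'
from h import *
p,M=pose();print('tcp',w2s(p),np.degrees(np.arctan2(M[1,1],M[0,1])))
W,c=wcloud();S=w2s(W);save('w5.png',c,1.25);c=c.astype(int)
red=(c[...,0]-c[...,1]>80)&(c[...,0]-c[...,2]>80)&(S[...,0]<0)&(S[...,1]>100)
P=S[red];print(len(P),P.max(0),np.median(P,0))
from scipy.optimize import least_squares
f=least_squares(lambda q:np.linalg.norm(P-q,axis=1)-11,P.mean(0)-[0,0,8],loss='soft_l1');print('ball',f.x)
E
python3 pm.py
```

```text
clock: 19.7
position: [444.8, 207.8, 163.5]
tcp_rot: [-0.002, 0.33, 0.944, -0.002]
wrist_force: [1.8, -0.2, 0.7]
opening: 1.0
grasp_force: 0.0
clock: 20.32
position: [384.3, 258.1, 224.5]
tcp_rot: [0.0, 0.329, 0.944, -0.0]
wrist_force: [-0.1, 0.1, -0.1]
opening: 1.001
grasp_force: 0.0
tcp [-54.72263842  97.8954658  164.49015028] 51.537871340185774
886 [-37.19088413 161.83160507 120.03645145] [-54.44765154 152.18264903 115.68393534]
ball [-54.58067313 151.27371738 107.52433021]
plate ((-54.2330322265625, 31.19889259338379), (60.23495864868164, 63.29697799682617), 0.2932523190975189) z 13.26492152031608 leady [ 0.48601948 62.44137352]
guide [-94.32751793 -80.36816891 -62.81979862]
guide [-46.22809459 -27.6518162  -14.93734134]
tcp [-54.71956288  97.41053424 164.43162324] 51.47473096651927
```

View pics/w5.png

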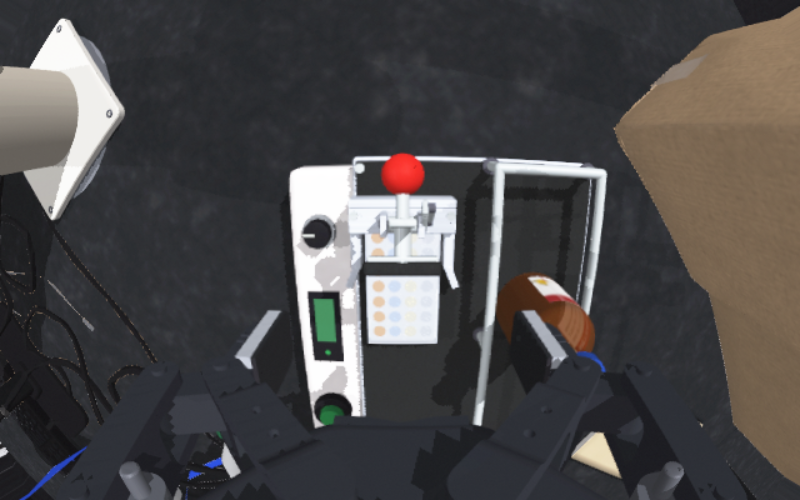

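```bash
python3 -m crank '{"offset":[[0.054,0,0],[0,0,0.04],[0,0,0.025],[0,0,0.009],[0,0,0]],"turn":[0,0,0,0,0]}' && python3 -m crank '{"offset":[[0,0,0],[0,0,0],[0,0,0],[0,0,0],[0,0,0]],"turn":[0,0,0,0,0]}' 1 25;  python3 - <<'E'
from h import *
p,M=pose();print('tcp',w2s(p))
E
```

```text
clock: 21.05
position: [342.8, 291.1, 150.4]
tcp_rot: [-0.0, 0.331, 0.944, -0.0]
wrist_force: [1.1, 0.3, 0.2]
opening: 1.002
grasp_force: 0.0
clock: 21.68
position: [342.8, 292.1, 151.2]
tcp_rot: [0.0, 0.33, 0.944, 0.001]
wrist_force: [0.8, 0.7, 2.4]
opening: 0.235
grasp_force: 24.4
tcp [-53.99107961 151.52964896  91.17829226]
```

```bash
python3 -m crank '{"offset":[[-0.0119,0,-0.0055],[-0.0127,0,-0.0035],[-0.0123,0,-0.0014],[-0.0123,0,0.0004],[-0.0122,0,0.0022]],"turn":[0,0,0,0,0]}' && python3 -m crank '{"offset":[[-0.0117,0,0.0039],[-0.011,0,0.0057],[-0.0101,0,0.0072],[-0.0084,0,0.0081],[-0.0071,0,0.0092]],"turn":[0,0,0,0,0]}' && python3 -m crank '{"offset":[[-0.0063,0,0.011],[0,0,0],[0,0,0],[0,0,0]],"turn":[0,0,0,0]}';  python3 - <<'E'
from h import *
p,M=pose();print('tcp',w2s(p))
E
```

```text
clock: 22.3
position: [391.6, 253.2, 158.9]
tcp_rot: [0.001, 0.33, 0.944, 0.001]
wrist_force: [-0.5, 4.4, 1.8]
opening: 0.236
grasp_force: 25.5
clock: 22.92
position: [429.7, 222.8, 123.9]
tcp_rot: [0.001, 0.33, 0.944, 0.0]
wrist_force: [5.8, 1.2, 1.8]
opening: 0.239
grasp_force: 26.8
clock: 23.42
position: [434.3, 219.1, 112.5]
tcp_rot: [0.001, 0.33, 0.944, 0.0]
wrist_force: [6.1, 2.5, -0.9]
opening: 0.236
grasp_force: 26.8
tcp [-54.16703389  34.54608679  52.51454372]
```

```bash
python3 -m crank '{"offset":[[0,0,0.001],[0,0,0],[0,0,0],[0,0,0],[0,0,-0.03]],"turn":[0,0,0,0,0]}' -1 && python3 -m crank '{"offset":[[0,0,-0.06],[-0.03,0,0],[-0.02,0,0],[0,0,0]],"turn":[0,0,0,0]}';  python3 - <<'E'
from h import *
p,M=pose();print('tcp',w2s(p))
W,c=wcloud();S=w2s(W);save('w6.png',c,1.25);c=c.astype(int)
red=(c[...,0]-c[...,1]>80)&(c[...,0]-c[...,2]>80)&(S[...,0]<-30)&(S[...,2]>40)
P=S[red]
from scipy.optimize import least_squares
f=least_squares(lambda q:np.linalg.norm(P-q,axis=1)-11,P.mean(0)-[0,0,8],loss='soft_l1');b=f.x;print('ball',b,'theta',np.arctan2(b[2]-36,109.6-b[1])-np.arctan2(24,80))
m=(c.min(2)>100)&(S[...,2]>10)&(S[...,2]<18)&(abs(S[...,0]+54)<35)&(S[...,1]<60);print(np.percentile(S[m],[1,99],axis=0))
E
```

```text
clock: 24.05
position: [431.0, 218.3, 140.5]
tcp_rot: [-0.002, 0.33, 0.944, -0.002]
wrist_force: [0.6, 0.7, 0.5]
opening: 0.998
grasp_force: 0.0
clock: 24.55
position: [472.4, 187.1, 201.2]
tcp_rot: [-0.001, 0.331, 0.944, -0.001]
wrist_force: [-0.6, 0.0, -0.2]
opening: 0.998
grasp_force: 0.0
tcp [-55.54429255 -15.20632182 141.24019169]
ball [-54.64941406  34.12192636  70.66364681] theta 0.13906649010099192
[[-8.35388898e+01  6.65974621e-02  1.16024189e+01]
 [-2.47101307e+01  5.98088910e+01  1.48315672e+01]]
```

View pics/w6.png

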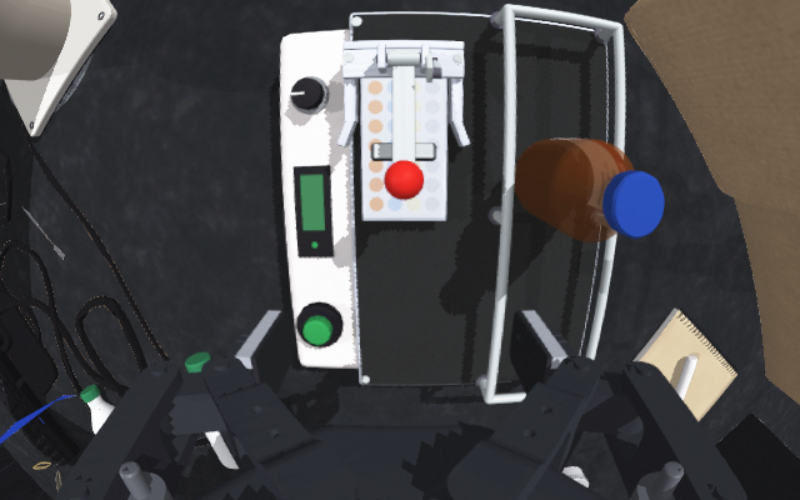

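The plate is home and clipped: the foot is on the plate and theta is about 0.14. Next is the nearer bottle.

```bash
python3 -m crank '{"offset":[[0,0,-0.02],[-0.04,-0.06,0],[-0.04,-0.06,0],[-0.04,-0.06,0],[-0.006,-0.06,0]],"turn":[-10.6,0,0,0,0]}' && python3 -m crank '{"offset":[[0,0,0],[0,0,0]],"turn":[0,0]}'
cat > bot.py <<'E'
from h import *
import sys
p,M=pose();W,c=wcloud();np.savez('/tmp/wb',W=W,c=c);ci=c.astype(int);x,y,z=np.moveaxis(W,-1,0)
if len(sys.argv)>1: save(sys.argv[1],c,1.25)
gr=(ci[...,1]-ci[...,0]>40)&(ci[...,1]-ci[...,2]>15)
m=((ci.min(2)>100)|gr)&(z>22)&(z<66)&(y<0)
N,L,st,_=cv2.connectedComponentsWithStats(m.astype(np.uint8))
for i in range(1,N):
    if st[i,4]<400: continue
    P=W[L==i];r=cv2.minAreaRect(P[:,:2].astype(np.float32));g=gr&(L==i)
    if g.sum()<20: continue
    C=np.array(r[0]);B=cv2.boxPoints(r);e=[B[1]-B[0],B[2]-B[1]];e=max(e,key=np.linalg.norm);e=e/np.linalg.norm(e)
    cp=np.median(W[g][:,:2],0)
    if (cp-C)@e<0:e=-e
    t=(P[:,:2])@e;n=np.array([-e[1],e[0]]);
    print('bot',st[i],r,'zmax',np.percentile(P[:,2],98),'axis',np.degrees(np.arctan2(e[1],e[0])))
    print(' capmed',cp,'cap t',np.percentile(W[g][:,:2]@e,[2,98])-C@e,'cap n',np.percentile(W[g][:,:2]@n,[2,98])-C@n,'cap z max',np.percentile(W[g][:,2],97))
    cap=C+63.5*e;print(' cap centre',cap);go([*cap,15],np.degrees(np.arctan2(e[1],e[0]))-90)
print('tcp',p)
E
python3 bot.py w7.png
```

```text
clock: 25.22
position: [468.2, -55.7, 221.2]
tcp_rot: [-0.001, 0.241, 0.97, -0.0]
wrist_force: [0.3, -1.4, -0.9]
opening: 1.002
grasp_force: 0.0
clock: 25.48
position: [467.7, -53.7, 221.8]
tcp_rot: [-0.001, 0.242, 0.97, 0.0]
wrist_force: [-0.9, 0.6, 0.0]
opening: 0.996
grasp_force: 0.0
bot [ 274  166   50  124 4996] ((505.37347412109375, -103.96876525878906), (57.67555236816406, 139.5162353515625), 62.169578552246094) zmax 57.04948465961411 axis 152.16957
 capmed [449.60369291 -72.15134623] cap t [57.07556334 69.59622908] cap n [-15.73884125  12.4983632 ] cap z max 42.92768949766257
 cap centre [449.21831131 -74.32339478]
turn -0.0 offset 6.8 -27.5 206.9
bot [ 120  198   55  101 3118] ((435.9442443847656, -304.3530578613281), (52.17443084716797, 130.8237762451172), 69.01473236083984) zmax 57.113948490387536 axis 159.01472
 capmed [ 380.92324932 -280.34180073] cap t [52.69887064 65.1336968 ] cap n [-10.98158443  14.01205546] cap z max 42.864739214994145
 cap centre [ 376.65603256 -281.61194038]
turn -6.9 offset 3.5 -246.0 206.9
tcp [467.73717505 -53.70661001 221.81776053]
```

View pics/w7.png

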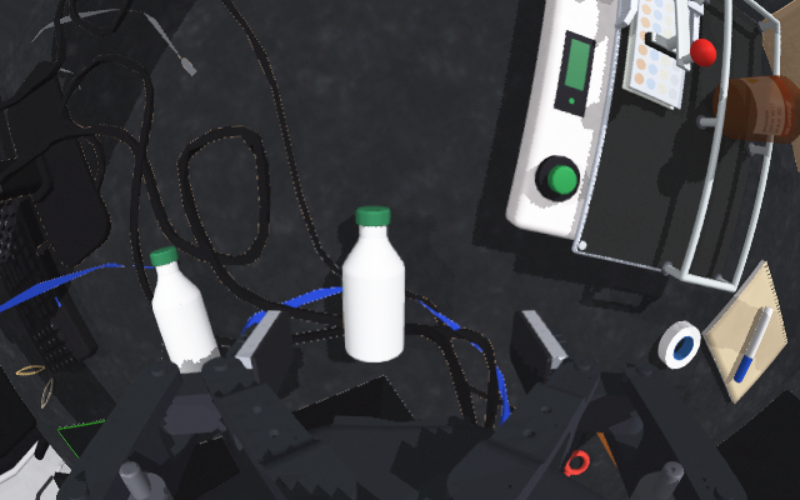

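The bottle's cap is at (373,215), pointing straight up in the view, and it is well aligned with the tool. I go down and grip the cap.

```bash
python3 -m crank '{"offset":[[0.007,-0.0275,0.05],[0,0,0.06],[0,0,0.05],[0,0,0.035],[0,0,0.012]],"turn":[0,0,0,0,0]}' && python3 -m crank '{"offset":[[0,0,0],[0,0,0],[0,0,0],[0,0,0],[0,0,0]],"turn":[0,0,0,0,0]}' 1 30 && python3 -m crank '{"offset":[[-0.0032,0,-0.0115],[-0.0039,0,-0.0112],[-0.005,0,-0.0108],[-0.0059,0,-0.0104],[-0.0068,0,-0.0098]],"turn":[0,0,0,0,0]}' && python3 -m crank '{"offset":[[-0.0076,0,-0.0092],[-0.0084,0,-0.0085],[-0.0091,0,-0.0076],[-0.0097,0,-0.0069],[-0.0103,0,-0.006]],"turn":[0,0,0,0,0]}' && python3 -m crank '{"offset":[[-0.0108,0,-0.0051],[-0.0112,0,-0.0041],[-0.0115,0,-0.0031],[-0.0117,0,-0.0022],[-0.0118,0,-0.001]],"turn":[0,0,0,0,0]}'
```

```text
clock: 26.15
position: [447.6, -73.2, 13.1]
tcp_rot: [-0.002, 0.24, 0.971, -0.0]
wrist_force: [-0.2, -0.3, 0.5]
opening: 1.0
grasp_force: 0.0
clock: 26.78
position: [450.1, -75.2, 16.0]
tcp_rot: [0.001, 0.241, 0.97, 0.0]
wrist_force: [0.8, 0.8, 2.2]
opening: 0.336
grasp_force: 29.5
clock: 27.4
position: [471.5, -87.1, 69.8]
tcp_rot: [0.0, 0.241, 0.97, -0.0]
wrist_force: [-0.2, -1.0, -2.3]
opening: 0.332
grasp_force: 29.7
clock: 28.02
position: [489.8, -100.9, 99.8]
tcp_rot: [-0.024, 0.24, 0.97, 0.002]
wrist_force: [-36.4, 16.6, -2.0]
opening: 0.335
grasp_force: 31.4
clock: 28.65
position: [493.6, -110.7, 94.2]
tcp_rot: [-0.073, 0.237, 0.969, 0.007]
wrist_force: [-83.1, 39.8, 1.6]
opening: 0.336
grasp_force: 123.5
```

The wrist force is high: the bottle base probably didn't pivot and hit the box behind. I back off along the tool and look.

```bash
python3 -m crank '{"offset":[[0.03,0,0],[0.03,0,0],[0.03,0,0],[0.0,0,0],[0.0,0,0]],"turn":[0,0,0,0,0]}' - 30; python3 - <<'E'
from h import *
print(status.get_state()['wrist_force'],pose()[0])
W,c=wcloud();s=snap('scene');np.savez('/tmp/sc',W=cloud(s),c=s['color'])
im=np.hstack([cv2.resize(c,(480,300)),cv2.resize(s['color'][140:340,170:430],(390,300))]);save('m8.png',im,.9)
E
```

```text
clock: 29.28
position: [483.0, -92.9, 123.3]
tcp_rot: [0.001, 0.241, 0.97, -0.0]
wrist_force: [-0.5, -0.1, -1.6]
opening: 0.337
grasp_force: 54.5
[-0.4605011  -0.14983582 -1.56151332] [482.97912082 -92.9149012  123.27614245]
```

View pics/m8.png

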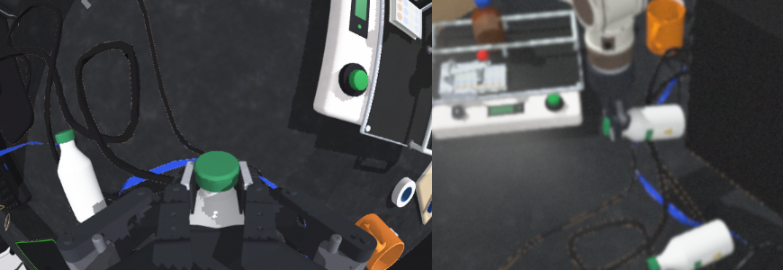

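The bottle is held by its cap, still near horizontal, so the grip torsion carries it. I move clear of the box, cut the grip to 20 N and bob so that gravity swings it down.

```bash
python3 -m crank '{"offset":[[0.04,0,-0.02],[0.04,0,-0.02],[0.02,0,0],[0,0,0.06],[0,0,-0.06]],"turn":[0,0,0,0,0]}' - 20 && python3 -m crank '{"offset":[[0,0,0.0],[0,0,0.06],[0,0,-0.06],[0,0,0],[0,0,0]],"turn":[0,0,0,0,0]}'
cat > tilt.py <<'E'
from h import *
p,M=pose();s=snap('scene');W=cloud(s);c=s['color'];ci=c.astype(int)
m=(ci.min(2)>120)&(ci.max(2)-ci.min(2)<45)&(W[...,2]>p[2]-150)&(W[...,2]>20)&(W[...,2]<p[2]+80)&(np.linalg.norm(W[...,:2]-p[:2],axis=-1)<170)
N,L,st,_=cv2.connectedComponentsWithStats(m.astype(np.uint8))
for i in range(1,N):
    if st[i,4]<60: continue
    P=W[L==i];u,sv,vt=np.linalg.svd(P-P.mean(0),full_matrices=False);e=vt[0];e=e*np.sign(e[2] or 1)
    print(st[i],'mean',P.mean(0).round(),'axis',e.round(2),'elev',np.degrees(np.arcsin(e[2])).round(),'z',np.percentile(P[:,2],[2,98]).round())
print('tcp',p,status.get_state()['opening'])
E
python3 tilt.py
```

```text
clock: 30.0
position: [374.0, -43.5, 146.1]
tcp_rot: [-0.023, 0.241, 0.97, -0.003]
wrist_force: [-0.9, 0.2, -2.7]
opening: 0.337
grasp_force: 49.5
clock: 30.62
position: [394.5, -46.0, 163.0]
tcp_rot: [0.001, 0.242, 0.97, 0.0]
wrist_force: [0.3, -0.0, -2.2]
opening: 0.334
grasp_force: 47.5
[ 267  214   50   32 1132] mean [456. -83. 158.] axis [-0.36 -0.72  0.6 ] elev 37.0 z [ 46. 188.]
[222 217  33  19 394] mean [434.  96.  44.] axis [-0.18 -0.64  0.74] elev 48.0 z [ 21. 180.]
tcp [394.4506735  -45.98366676 162.95154136] 0.337831398280763
```

```bash
python3 -m crank '{"offset":[[0,0,0.03],[0,0,0.03],[0,0,0.02],[0,0,0.01],[0,0,0]],"turn":[0,0,0,0,0]}' && python3 -m crank '{"offset":[[0,0,0.01],[0,0,0.01],[0,0,0]],"turn":[0,0,0]}' && python3 tilt.py && python3 -m crank '{"offset":[[0,0,0.01],[0,0,0.01],[0,0,0]],"turn":[0,0,0]}'
```

```text
clock: 31.3
position: [393.1, -45.7, 72.4]
tcp_rot: [-0.001, 0.241, 0.97, -0.0]
wrist_force: [0.3, -0.1, -0.9]
opening: 0.331
grasp_force: 47.5
clock: 31.68
position: [393.5, -45.6, 52.4]
tcp_rot: [0.0, 0.241, 0.97, 0.0]
wrist_force: [0.6, 0.6, 0.7]
opening: 0.337
grasp_force: 45.6
[222 220  22  17 232] mean [421. 109.  39.] axis [ 0.87 -0.45  0.2 ] elev 12.0 z [21. 50.]
[271 248  46  26 928] mean [452. -92.  59.] axis [-0.85  0.46  0.26] elev 15.0 z [28. 79.]
tcp [393.5423163  -45.62805515  52.42451618] 0.33428553528334554
clock: 32.1
position: [393.2, -45.6, 32.0]
tcp_rot: [-0.0, 0.241, 0.97, -0.0]
wrist_force: [-0.7, 2.3, 2.1]
opening: 0.335
grasp_force: 37.7
```

```bash
python3 -m crank '{"offset":[[0,0,0.01],[0,0,0.006],[0,0,0]],"turn":[0,0,0]}' && python3 -m crank '{"offset":[[0,0,0],[0,0,0],[0,0,0],[0.014,0,0],[0,0,0]],"turn":[0,0,0,0,0]}' -0.2 20; python3 - <<'E'
from h import *
W,c=wcloud();p,M=pose();T=(W-p)@M;ci=c.astype(int)
g=(ci[...,1]-ci[...,0]>40)&(ci[...,1]-ci[...,2]>15)&(abs(T[...,1])<30)&(abs(T[...,0])<60)
print(g.sum(),np.percentile(T[g],[2,50,98],axis=0).round(1),status.get_state()['opening'])
E
python3 tilt.py
```

```text
clock: 32.48
position: [392.5, -45.2, 16.4]
tcp_rot: [-0.001, 0.241, 0.97, 0.0]
wrist_force: [-5.0, 3.7, 7.0]
opening: 0.331
grasp_force: 36.0
clock: 33.1
position: [378.9, -38.6, 16.4]
tcp_rot: [-0.001, 0.241, 0.971, -0.0]
wrist_force: [-0.1, -1.0, -0.3]
opening: 0.602
grasp_force: 0.0
2765 [[-13.2 -17.8 -26.6]
 [ -2.   -4.2 -20.4]
 [ -0.6   9.4  -0. ]] 0.5990954520666406
[269 216  12  15 143] mean [508.  44.  41.] axis [0.16 0.77 0.62] elev 39.0 z [22. 50.]
[217 223  20  15 192] mean [409. 117.  38.] axis [ 0.85 -0.48  0.24] elev 14.0 z [21. 50.]
[269 248  50  31 979] mean [450. -91.  46.] axis [ 0.87 -0.49  0.07] elev 4.0 z [23. 59.]
tcp [379.99952482 -38.817071    16.58044807] 0.5992342242463552
```

```bash
python3 -m crank '{"offset":[[0.0065,-0.004,0],[0,0,0]],"turn":[0,0]}' && python3 -m crank '{"offset":[[0,0,0],[0,0,0],[0,0,0],[0,0,0],[0,0,0]],"turn":[0,0,0,0,0]}' 1 20 && python3 -m crank '{"offset":[[0,0,-0.01],[0,0,-0.02],[0,0,-0.02],[0,0,-0.02],[0,0,0]],"turn":[0,0,0,0,0]}' && python3 tilt.py
```

```text
clock: 33.45
position: [372.4, -39.6, 16.6]
tcp_rot: [-0.0, 0.241, 0.97, -0.0]
wrist_force: [0.3, -1.0, -0.6]
opening: 0.598
grasp_force: 0.0
clock: 34.08
position: [373.5, -39.6, 16.7]
tcp_rot: [0.0, 0.241, 0.97, -0.0]
wrist_force: [0.5, 0.4, -0.0]
opening: 0.326
grasp_force: 19.7
clock: 34.7
position: [374.4, -39.6, 88.2]
tcp_rot: [0.001, 0.241, 0.97, 0.0]
wrist_force: [-1.5, 0.4, 0.3]
opening: 0.331
grasp_force: 21.8
[263 218  18  15 172] mean [502.  45.  38.] axis [ 0.84 -0.35  0.42] elev 25.0 z [21. 51.]
[219 223  21  15 156] mean [408. 117.  37.] axis [ 0.82 -0.57  0.04] elev 2.0 z [21. 50.]
[265 248  49  29 981] mean [435. -94.  69.] axis [-0.7   0.51  0.5 ] elev 30.0 z [28. 98.]
tcp [374.37513088 -39.62634974  88.16075217] 0.32982964093186196
```

```bash
python3 -m crank '{"offset":[[-0.008,0,-0.02],[-0.008,0,-0.02],[-0.008,0,-0.02],[0,0,-0.02],[0,0,0]],"turn":[0,0,0,0,0]}' && python3 tilt.py|tail -2
```

```text
clock: 35.38
position: [395.1, -50.9, 166.7]
tcp_rot: [0.001, 0.241, 0.97, 0.0]
wrist_force: [-0.3, 0.2, -2.1]
opening: 0.33
grasp_force: 24.0
[267 233  38  39 893] mean [426. -93. 118.] axis [-0.32  0.36  0.88] elev 61.0 z [ 60. 167.]
tcp [395.09254195 -50.93618693 166.73111729] 0.3315902368003635
```

```bash
python3 -m crank '{"offset":[[0,0,0.02],[0,0,0.017],[0,0,0.008],[0,0,0]],"turn":[0,0,0,0]}' && python3 -m crank '{"offset":[[-0.012,0,-0.0025],[-0.012,0,-0.002],[-0.0123,0,-0.001],[-0.0123,0,0],[-0.0123,0,0.001]],"turn":[0,0,0,0,0]}' && python3 -m crank '{"offset":[[-0.0121,0,0.002],[0,0,0],[0,0,0]],"turn":[0,0,0]}' &&python3 tilt.py|tail -2
```

```text
clock: 35.92
position: [395.0, -50.1, 122.1]
tcp_rot: [0.0, 0.241, 0.971, 0.001]
wrist_force: [-1.2, 2.1, 8.9]
opening: 0.331
grasp_force: 27.3
clock: 36.55
position: [448.8, -80.0, 125.8]
tcp_rot: [-0.0, 0.241, 0.97, -0.0]
wrist_force: [-1.9, -0.6, 6.9]
opening: 0.333
grasp_force: 24.1
clock: 36.92
position: [461.6, -86.0, 126.2]
tcp_rot: [0.003, 0.242, 0.97, -0.0]
wrist_force: [-0.3, -0.2, 10.8]
opening: 0.331
grasp_force: 23.0
[286 240  25  39 715] mean [ 450. -106.   76.] axis [0.23 0.05 0.97] elev 77.0 z [ 23. 135.]
tcp [461.58837789 -86.0075502  126.16397318] 0.3288565531887494
```

```bash
python3 -m crank '{"offset":[[0,0,-0.001],[0,0,0],[0,0,0],[0,0,0],[0,0,0]],"turn":[0,0,0,0,0]}' -0.2 && python3 -m crank '{"offset":[[0,0,-0.04],[0,0,-0.04],[0,0,0],[0,0,0]],"turn":[0,0,0,0]}' -1
cat > cap.py <<'E'
from h import *
import sys
p,M=pose();W,c=wcloud();T=(W-p)@M;ci=c.astype(int)
if len(sys.argv)>1: save(sys.argv[1],c,1.25)
g=(ci[...,1]-ci[...,0]>40)&(ci[...,1]-ci[...,2]>15)&(W[...,2]>60)
N,L,st,_=cv2.connectedComponentsWithStats(g.astype(np.uint8))
for i in range(1,N):
    if st[i,4]<200: continue
    P=W[L==i];zt=np.percentile(P[:,2],90);t=P[P[:,2]>zt-3]
    (cx,cy),r=cv2.minEnclosingCircle(t[:,:2].astype(np.float32))
    print(st[i],'zt',zt,'circ',cx,cy,r,'med',np.median(t,0));go([cx,cy,zt-6-17])
print('tcp',p)
E
python3 cap.py w9.png; python3 tilt.py
```

```text
clock: 37.6
position: [459.0, -85.0, 125.1]
tcp_rot: [-0.0, 0.241, 0.97, -0.0]
wrist_force: [-0.3, 0.0, -0.2]
opening: 0.596
grasp_force: 0.0
clock: 38.1
position: [458.8, -85.0, 204.8]
tcp_rot: [-0.0, 0.241, 0.97, -0.0]
wrist_force: [0.3, 0.2, -0.4]
opening: 1.002
grasp_force: 0.0
[473 129  23  24 418] zt 69.70659167317694 circ 489.61474609375 82.97653198242188 11.917312622070312 med [489.18040258  82.49624613  68.89156396]
turn 0.0 offset 51.0 162.9 157.5
[ 290  189   42   43 1421] zt 139.94225366387576 circ 454.10406494140625 -91.03785705566406 15.273283004760742 med [453.70241817 -90.71058426 139.14017499]
turn 0.0 offset 0.9 -7.4 87.3
tcp [458.81499076 -84.98172212 204.84749003]
[284 244  25  27 490] mean [ 445. -105.   91.] axis [0.19 0.25 0.95] elev 72.0 z [ 56. 123.]
tcp [458.36099899 -84.88168209 204.23416769] 1.0000723503881672
```

View pics/w9.png

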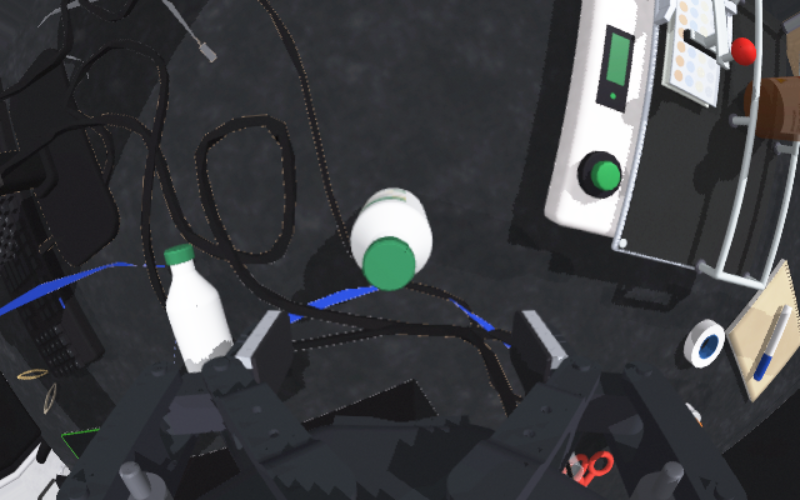

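Bottle one stands upright with its cap centred at (454,-91). I regrip the cap and carry it to the lane.

```bash
python3 -m crank '{"offset":[[0.001,-0.0075,0.04],[0,0,0.035],[0,0,0.012],[0,0,0]],"turn":[0,0,0,0]}' && python3 -m crank '{"offset":[[0,0,0],[0,0,0],[0,0,0],[0,0,0],[0,0,0]],"turn":[0,0,0,0,0]}' 1 40 && python3 -m crank '{"offset":[[0,0,-0.01],[0,0,-0.04],[0,0,-0.05],[0,0,-0.03],[0,0,0]],"turn":[0,0,0,5.3,5.3]}'; python3 - <<'E'
from h import *
p,M=pose();print(p,w2s(p));go(s2w([59,-108,p[2]-60]),51.5)
E
```

```text
clock: 38.7
position: [453.9, -91.0, 117.3]
tcp_rot: [-0.001, 0.241, 0.97, -0.0]
wrist_force: [0.0, -0.7, 1.4]
opening: 1.001
grasp_force: 0.0
clock: 39.33
position: [455.4, -91.3, 119.2]
tcp_rot: [0.001, 0.241, 0.97, 0.0]
wrist_force: [-1.7, 0.1, 6.5]
opening: 0.329
grasp_force: 39.6
clock: 39.95
position: [456.2, -91.6, 251.4]
tcp_rot: [0.003, 0.331, 0.943, 0.0]
wrist_force: [1.1, -0.6, -2.8]
opening: 0.332
grasp_force: 39.9
[456.24080405 -91.55225766 251.41519085] [-283.63296527 -176.05039515  191.41519085]
turn -0.2 offset 68.1 342.6 -0.0
```

```bash
python3 -m crank '{"offset":[[0.01,0.03,0],[0.012,0.05,0],[0.014,0.06,0],[0.016,0.06,0],[0.016,0.06,0]],"turn":[0,0,0,0,0]}' && python3 -m crank '{"offset":[[0,0.05,0],[0,0.0326,0],[0,0,0.03],[0,0,0],[0,0,0]],"turn":[0,0,0,0,0]}'; python3 - <<'E'
from h import *
p,M=pose();print(p,w2s(p));W,c=wcloud();S=w2s(W);x,y,z=np.moveaxis(S,-1,0);save('w10.png',c,1.25)
ci=c.astype(int);r=(ci.min(2)>100)&(z>22)&(z<38)&(x>0)&(y>-100)&(y<140)
for lo in(-100,-60,-20):
    m=r&(y>lo)&(y<lo+40);print(lo,[np.percentile(x[m&k],[3,97]).round(1) for k in(x<40,x>70) if (m&k).any()])
bl=(ci[...,2]-ci[...,0]>60)&(z>110)&(x>0);print('amber cap',np.median(S[bl],0),np.percentile(S[bl],[3,97],axis=0))
E
```

```text
clock: 40.58
position: [563.8, 156.2, 248.2]
tcp_rot: [-0.0, 0.33, 0.944, -0.0]
wrist_force: [1.8, -1.2, -1.8]
opening: 0.328
grasp_force: 40.0
clock: 41.2
position: [614.8, 218.8, 218.8]
tcp_rot: [-0.0, 0.33, 0.944, -0.0]
wrist_force: [-0.3, -0.7, -0.6]
opening: 0.327
grasp_force: 40.2
[614.7761127  218.81062038 218.79415072] [  57.95010472 -106.9159866   158.79415072]
-100 [array([13.3, 20.1]), array([ 98.6, 105.7])]
-60 [array([13.1, 19.8]), array([ 98.6, 105.9])]
-20 [array([12.8, 20. ]), array([ 98.6, 105.6])]
amber cap [ 57.77893882  23.56021507 123.88689062] [[ 44.09525675  15.16097002 120.42533929]
 [ 72.03548722  30.71938247 125.45714203]]
```

View pics/w10.png

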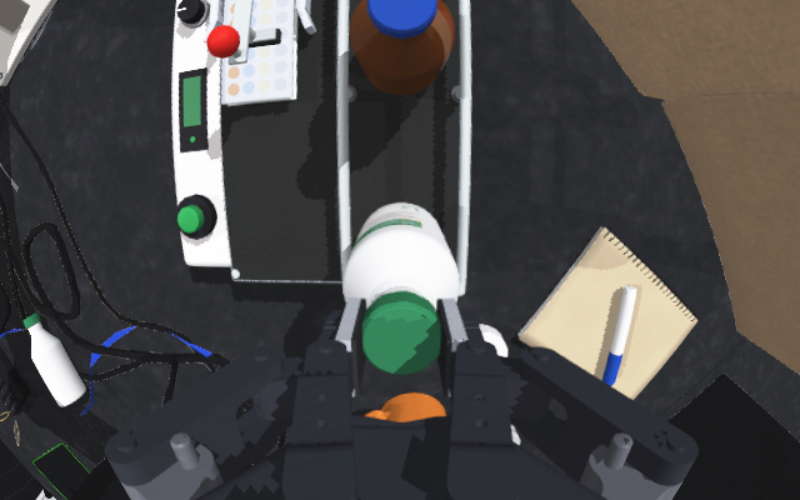

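```bash
python3 -m crank '{"offset":[[0,0.001,0.015],[0,0,0.015],[0,0,0.007],[0,0,0.003],[0,0,0]],"turn":[0,0,0,0,0]}' && python3 -m crank '{"offset":[[0,0,0.001],[0,0,0],[0,0,0],[0,0,0],[0,0,0]],"turn":[0,0,0,0,0]}' -0.2 && python3 -m crank '{"offset":[[0,0,-0.03],[0,0,-0.04],[0,0,0],[0,0,0]],"turn":[0,0,0,0]}';python3 cap.py; python3 - <<'E'
from h import *
p,M=pose();print(w2s(p));go([400,-270,240],69)
E
```

```text
clock: 41.88
position: [615.4, 219.5, 179.5]
tcp_rot: [0.0, 0.33, 0.944, -0.0]
wrist_force: [-1.3, -0.6, 3.9]
opening: 0.331
grasp_force: 40.8
clock: 42.5
position: [615.6, 220.0, 177.1]
tcp_rot: [-0.0, 0.33, 0.944, -0.0]
wrist_force: [0.0, -0.7, -0.6]
opening: 0.599
grasp_force: 0.0
clock: 43.0
position: [615.5, 219.9, 246.9]
tcp_rot: [-0.0, 0.33, 0.944, -0.0]
wrist_force: [-0.3, 1.6, -0.2]
opening: 0.597
grasp_force: 0.0
[153 160  20  21 311] zt 70.02310647981213 circ 490.0736083984375 84.3124008178711 11.545220375061035 med [490.34085871  84.91229011  69.03886889]
turn 0.0 offset 13.4 -183.8 199.0
[ 298  195   46   47 1677] zt 199.9542440109478 circ 613.992431640625 220.59408569335938 15.456067085266113 med [613.47440082 220.82955081 199.13302051]
turn 0.0 offset 1.4 -0.0 69.0
tcp [615.47771799 219.92994264 246.8556267 ]
[  58.86449968 -106.54265382  185.98906727]
turn -17.5 offset 25.3 -534.3 6.0
```

```bash
python3 -m crank '{"offset":[[0,0,0],[0,0,0],[0.005,-0.05,0],[0.005,-0.06,0],[0.005,-0.06,0]],"turn":[-8.75,-8.75,0,0,0]}' -1 && python3 -m crank '{"offset":[[0.005,-0.06,0],[0.005,-0.06,0],[0,-0.06,0],[0,-0.06,0],[0,-0.06,0]],"turn":[0,0,0,0,0]}' && python3 -m crank '{"offset":[[0,-0.05,0],[0,-0.014,0],[0,0,0],[0,0,0]],"turn":[0,0,0,0]}' && python3 bot.py
```

```text
clock: 43.68
position: [538.7, 65.3, 245.3]
tcp_rot: [-0.001, 0.182, 0.983, -0.001]
wrist_force: [0.8, -0.6, 0.1]
opening: 1.001
grasp_force: 0.0
clock: 44.3
position: [421.8, -211.0, 245.9]
tcp_rot: [-0.001, 0.182, 0.983, 0.0]
wrist_force: [0.9, 0.0, 0.2]
opening: 1.002
grasp_force: 0.0
clock: 44.8
position: [400.8, -268.3, 246.7]
tcp_rot: [-0.0, 0.182, 0.983, 0.0]
wrist_force: [0.1, 0.6, 0.1]
opening: 1.0
grasp_force: 0.0
bot [ 276  157   49  118 4527] ((438.43170166015625, -310.04022216796875), (58.1694450378418, 140.4995574951172), 69.24781036376953) zmax 57.14631859921024 axis 159.24779
 capmed [ 378.81750093 -286.18277882] cap t [56.80948015 70.08811571] cap n [-15.09991112  13.82401713] cap z max 42.60932044412753
 cap centre [ 379.05147934 -287.54046059]
turn -0.2 offset 13.6 -25.9 231.9
tcp [ 400.78442341 -268.26519408  246.71384416]
```

```bash
python3 -m crank '{"offset":[[0.027,-0.026,0.05],[0,0,0.06],[0,0,0.06],[0,0,0.045],[0,0,0.015]],"turn":[0,0,0,0,0]}' && python3 -m crank '{"offset":[[0,0,0],[0,0,0],[0,0,0],[0,0,0],[0,0,0]],"turn":[0,0,0,0,0]}' 1 20 && python3 -m crank '{"offset":[[0,0,-0.01],[0,0,-0.02],[0,0,-0.02],[0,0,-0.02],[0,0,0]],"turn":[0,0,0,0,0]}' && python3 tilt.py
```

```text
clock: 45.48
position: [364.7, -281.1, 14.3]
tcp_rot: [-0.003, 0.181, 0.983, 0.001]
wrist_force: [-0.1, -0.1, 1.1]
opening: 1.0
grasp_force: 0.0
clock: 46.1
position: [366.7, -284.4, 17.9]
tcp_rot: [0.001, 0.182, 0.983, -0.0]
wrist_force: [0.3, 0.7, -0.5]
opening: 0.328
grasp_force: 19.7
clock: 46.72
position: [366.2, -284.6, 88.7]
tcp_rot: [0.001, 0.183, 0.983, -0.001]
wrist_force: [-1.8, 0.6, 0.9]
opening: 0.33
grasp_force: 21.8
[ 343  310   45   27 1016] mean [ 437. -329.   70.] axis [-0.77  0.4   0.49] elev 29.0 z [32. 94.]
tcp [ 366.23062062 -284.62301219   88.71976191] 0.3322737683671076
```

Same behaviour as with the first bottle. I go on the same way.

```bash
python3 -m crank '{"offset":[[-0.008,0,-0.02],[-0.008,0,-0.02],[-0.008,0,-0.02],[0,0,-0.02],[0,0,0]],"turn":[0,0,0,0,0]}' && python3 tilt.py|tail -2 && python3 -m crank '{"offset":[[0,0,0.02],[0,0,0.017],[0,0,0.007],[0,0,0]],"turn":[0,0,0,0]}' && python3 -m crank '{"offset":[[-0.012,0,-0.0025],[-0.012,0,-0.002],[-0.0123,0,-0.001],[-0.0123,0,0],[-0.0123,0,0.001]],"turn":[0,0,0,0,0]}' && python3 -m crank '{"offset":[[-0.0121,0,0.002],[0,0,0],[0,0,0]],"turn":[0,0,0]}' &&python3 tilt.py|tail -2
```

```text
clock: 47.4
position: [388.8, -293.1, 167.2]
tcp_rot: [0.0, 0.183, 0.983, -0.0]
wrist_force: [0.3, -0.4, -2.2]
opening: 0.328
grasp_force: 25.0
[336 302  35  38 821] mean [ 403. -325.  113.] axis [-0.22  0.18  0.96] elev 73.0 z [ 51. 188.]
tcp [ 388.82608214 -293.05077106  167.2185043 ] 0.3293935708020631
clock: 47.95
position: [391.2, -294.9, 126.3]
tcp_rot: [0.004, 0.183, 0.983, -0.002]
wrist_force: [-0.4, 0.0, 18.4]
opening: 0.331
grasp_force: 25.8
clock: 48.58
position: [445.9, -314.6, 126.9]
tcp_rot: [-0.001, 0.182, 0.983, 0.0]
wrist_force: [-0.4, 0.2, -1.1]
opening: 0.329
grasp_force: 23.7
clock: 48.95
position: [456.5, -319.1, 126.0]
tcp_rot: [0.0, 0.183, 0.983, -0.0]
wrist_force: [-1.0, -1.1, 2.4]
opening: 0.332
grasp_force: 23.4
[361 298  27  39 750] mean [ 452. -337.   77.] axis [0.07 0.1  0.99] elev 83.0 z [ 23. 140.]
tcp [ 456.52090762 -319.06908463  125.97782624] 0.326416755189984
```

```bash
python3 -m crank '{"offset":[[0,0,0.001],[0,0,0],[0,0,0],[0,0,0],[0,0,0]],"turn":[0,0,0,0,0]}' -0.2 && python3 -m crank '{"offset":[[0,0,-0.04],[0,0,-0.04],[0,0,0],[0,0,0]],"turn":[0,0,0,0]}' -1; python3 cap.py
```

```text
clock: 49.62
position: [456.6, -318.9, 124.7]
tcp_rot: [0.0, 0.183, 0.983, 0.0]
wrist_force: [-0.3, 0.1, -0.7]
opening: 0.598
grasp_force: 0.0
clock: 50.12
position: [456.3, -318.7, 204.3]
tcp_rot: [-0.0, 0.183, 0.983, 0.0]
wrist_force: [0.3, -0.2, -0.2]
opening: 0.998
grasp_force: 0.0
[ 294  207   42   43 1396] zt 139.92834678139897 circ 466.55206298828125 -327.81011962890625 15.516580581665039 med [ 465.85124711 -327.55284712  139.09007099]
turn 0.0 offset -13.3 -4.9 86.7
tcp [ 456.34376164 -318.74939624  204.31029124]
```

```bash
python3 -m crank '{"offset":[[-0.0133,-0.005,0.04],[0,0,0.035],[0,0,0.011],[0,0,0]],"turn":[0,0,0,0]}' && python3 -m crank '{"offset":[[0,0,0],[0,0,0],[0,0,0],[0,0,0],[0,0,0]],"turn":[0,0,0,0,0]}' 1 40 && python3 -m crank '{"offset":[[0,0,-0.01],[0,0,-0.04],[0,0,-0.05],[0,0,-0.03],[0,0,0]],"turn":[0,0,0,8.7,8.7]}'; python3 - <<'E'
from h import *
p,M=pose();print(p,w2s(p));go(s2w([59.3,-42,p[2]-60]),51.5);go(s2w([-140,-60,p[2]-60]),51.5)
E
```

```text
clock: 50.68
position: [466.3, -327.7, 117.6]
tcp_rot: [-0.001, 0.183, 0.983, 0.001]
wrist_force: [0.3, 0.4, 0.5]
opening: 0.999
grasp_force: 0.0
clock: 51.3
position: [467.9, -328.6, 119.9]
tcp_rot: [0.001, 0.182, 0.983, -0.0]
wrist_force: [0.3, 0.9, 6.8]
opening: 0.335
grasp_force: 39.5
clock: 51.92
position: [468.3, -329.2, 252.0]
tcp_rot: [0.003, 0.332, 0.943, -0.001]
wrist_force: [0.5, -0.7, -2.7]
opening: 0.332
grasp_force: 39.9
[ 468.2707333  -329.23944083  252.0457046 ] [-462.16008657 -333.42886637  192.0457046 ]
turn -0.2 offset 291.4 521.5 -0.0
turn -0.2 offset 273.4 322.2 -0.0
```

```bash
python3 -m crank '{"offset":[[0.04,0.05,0],[0.055,0.06,0],[0.06,0.06,0],[0.06,0.06,0],[0.06,0.06,0]],"turn":[0,0,0,0,0]}' && python3 -m crank '{"offset":[[0.018,0.032,0],[0,0.04,0],[0,0,0]],"turn":[0,0,0]}' ; python3 - <<'E'
from h import *
p,M=pose();print(w2s(p));go(s2w([59.3,-40,p[2]-60]),51.5)
E
```

```text
clock: 52.55
position: [440.1, -15.5, 248.6]
tcp_rot: [-0.0, 0.329, 0.944, -0.0]
wrist_force: [1.9, 0.1, -2.0]
opening: 0.332
grasp_force: 40.1
clock: 52.92
position: [472.4, 52.3, 248.3]
tcp_rot: [-0.0, 0.327, 0.945, -0.0]
wrist_force: [-0.6, 0.2, -2.9]
opening: 0.332
grasp_force: 40.3
[-160.97512724  -99.15745254  188.29454793]
turn 0.3 offset 59.2 220.3 -0.0
```

```bash
python3 -m crank '{"offset":[[0.03,0,0],[0.029,0.02,0],[0,0.04,0],[0,0.04,0],[0,0.04,0]],"turn":[0.2,0,0,0,0]}' && python3 -m crank '{"offset":[[0,0.04,0],[0,0.03,0],[0,0.01,0],[0,0,0],[0,0,0]],"turn":[0,0,0,0,0]}' ; python3 - <<'E'
from h import *
p,M=pose();print(w2s(p));go(s2w([59.3,-40,p[2]-60]),51.5)
W,c=wcloud();S=w2s(W);x,y,z=np.moveaxis(S,-1,0);save('w11.png',c,1.25);ci=c.astype(int)
bl=(ci[...,2]-ci[...,0]>60)&(z>118)&(x>0);(a,b),r=cv2.minEnclosingCircle(S[bl][:,:2].astype(np.float32));print('amber cap',a,b,r)
E
```

```text
clock: 53.55
position: [513.1, 196.2, 248.6]
tcp_rot: [-0.0, 0.331, 0.944, -0.001]
wrist_force: [0.5, 0.0, -1.3]
opening: 0.328
grasp_force: 40.4
clock: 54.18
position: [562.3, 257.7, 248.8]
tcp_rot: [-0.0, 0.331, 0.944, -0.0]
wrist_force: [0.2, -0.1, -1.3]
opening: 0.331
grasp_force: 40.5
[ 55.73126371 -41.65218198 188.82599852]
turn -0.2 offset 1.7 3.6 -0.0
amber cap 40.715354919433594 -4.646293640136719 55.41193389892578
```

View pics/w11.png

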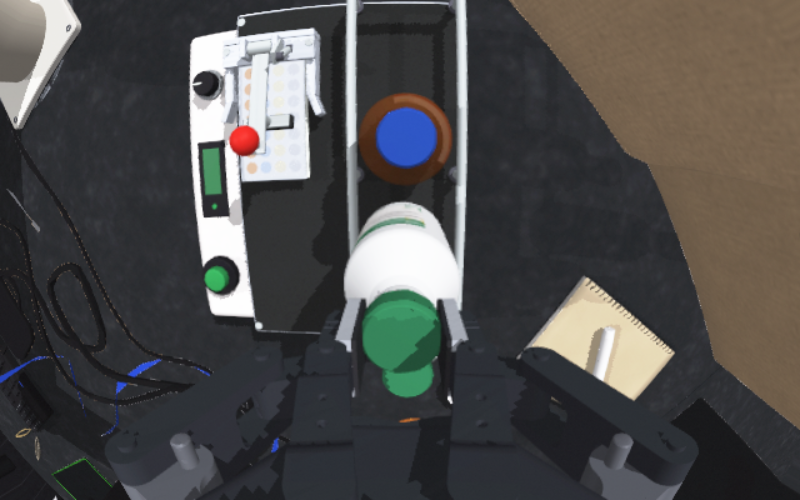

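```bash
python3 -m crank '{"offset":[[0.0015,0.0035,0.02],[0,0,0.02],[0,0,0.015],[0,0,0.01],[0,0,0]],"turn":[0,0,0,0,0]}' && python3 -m crank '{"offset":[[0,0,0.003],[0,0,0.001],[0,0,0]],"turn":[0,0,0]}' && python3 -m crank '{"offset":[[0,0,0],[0,0,0],[0,0,0],[0,0,0],[0,0,0]],"turn":[0,0,0,0,0]}' -0.2 && python3 -m crank '{"offset":[[0,0,-0.03],[0,0,-0.04],[0,0,0],[0,0,0]],"turn":[0,0,0,0]}';python3 cap.py; python3 - <<'E'
from h import *
p,M=pose();print(w2s(p));go([489.9,83.7,120],51.5);go([489.9,83.7,p[2]],51.5)
E
```

```text
clock: 54.85
position: [563.4, 262.2, 183.1]
tcp_rot: [-0.001, 0.331, 0.944, -0.001]
wrist_force: [0.0, -0.4, -1.6]
opening: 0.33
grasp_force: 40.5
clock: 55.22
position: [564.1, 262.8, 180.1]
tcp_rot: [0.0, 0.331, 0.944, 0.0]
wrist_force: [-0.1, 0.2, -2.9]
opening: 0.332
grasp_force: 40.5
clock: 55.85
position: [564.0, 262.7, 179.8]
tcp_rot: [0.0, 0.331, 0.944, 0.0]
wrist_force: [-0.2, 0.2, 0.1]
opening: 0.598
grasp_force: 0.0
clock: 56.35
position: [563.8, 262.6, 249.3]
tcp_rot: [-0.0, 0.331, 0.944, -0.0]
wrist_force: [-1.2, -0.2, -0.2]
opening: 0.599
grasp_force: 0.0
[ 301  195   45   45 1616] zt 199.9661831857827 circ 563.2217407226562 263.9629821777344 15.414109230041504 med [562.55449297 264.33062257 199.12876641]
turn 0.0 offset 1.2 1.1 71.6
[161 214  19  20 287] zt 70.02069022243457 circ 489.69647216796875 84.42504119873047 11.661019325256348 med [489.87957511  85.24594677  69.14864305]
turn 0.0 offset -53.5 -185.0 201.5
[ 300  280   40   39 1222] zt 199.9306213067487 circ 613.645751953125 220.64447021484375 15.22079849243164 med [612.91014043 221.46499496 199.23516132]
turn 0.0 offset -65.3 -1.2 71.6
tcp [563.81703913 262.56713752 249.33136022]
[ 60.06610361 -39.62173759 188.52288666]
turn -0.1 offset -53.7 -185.6 128.5
turn -0.1 offset -53.7 -185.6 -0.0
```

```bash
python3 -m crank '{"offset":[[0,-0.06,0],[-0.02,-0.06,0],[-0.034,-0.06,0],[0,-0.006,0],[0,0,0.06]],"turn":[0,0,0,0,0]}' 1 && python3 -m crank '{"offset":[[0,0,0.05],[0,0,0],[0,0,0]],"turn":[0,0,0]}'; python3 - <<'E'
from h import *
p,M=pose();print(p,status.get_state()['opening']);go([489.8,84,76],51.5)
s=snap('top');W=cloud(s);c=s['color'].astype(int);save('top2.png',s['color'],1.25)
S=w2s(W);m=(c.min(2)>110)&(W[...,2]>25)&(W[...,2]<70)&(W[...,0]<750)
N,L,st,_=cv2.connectedComponentsWithStats(m.astype(np.uint8))
for i in range(1,N):
    if st[i,4]>80:print(st[i],np.median(W[L==i],0).round())
for q in('bottle_a_center','amber_bottle_center'):
    for d in vision.trace('top',q):print(q,d['score'],d['rect'],np.nanmedian(W[d['mask']],0).round())
E
```

```text
clock: 57.02
position: [494.8, 90.8, 192.7]
tcp_rot: [0.005, 0.332, 0.943, 0.003]
wrist_force: [1.5, 0.4, -1.4]
opening: -0.0
grasp_force: 0.0
clock: 57.4
position: [492.2, 91.5, 140.8]
tcp_rot: [0.0, 0.33, 0.944, 0.0]
wrist_force: [-0.6, -0.1, -0.2]
opening: -0.004
grasp_force: 0.0
[492.18827925  91.46379044 140.83790789] -0.003818639812887732
turn -0.1 offset -2.8 -7.3 64.8
[301 221  14  24 168] [512.  54.  45.]
[191 281  51  37 304] [334. 242.  49.]
amber_bottle_center 0.65 [187.9, 220.5, 29.4, 25.5] [506. 292. 145.]
```

View pics/top2.png

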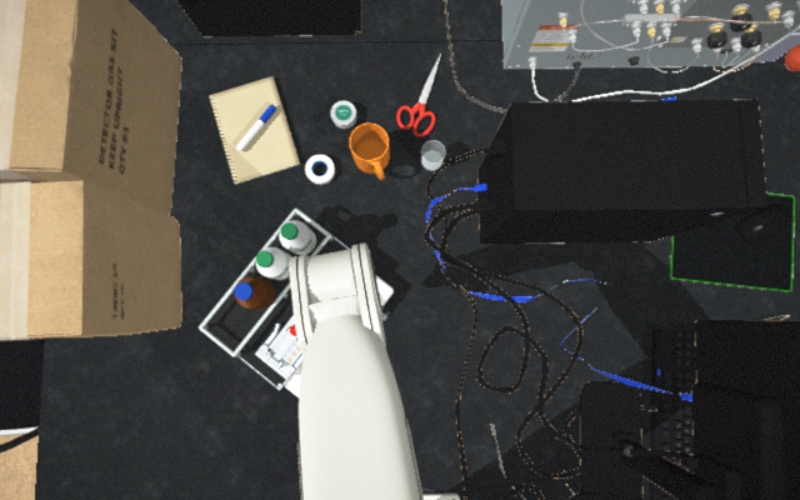

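The top view shows all three bottles upright in the lane at (290,231), (270,262) and (255,292), no bottle left on the bench, and the beaker and tape in place. I check the clip and plate once more, then press.

```bash
python3 - <<'E'
from h import *
W,c=wcloud();S=w2s(W);c=c.astype(int)
red=(c[...,0]-c[...,1]>80)&(c[...,0]-c[...,2]>80)&(abs(S[...,0]+54)<25)&(S[...,2]>40)
P=S[red];print('ball',len(P),np.median(P,0),P[:,2].max())
m=(c.min(2)>100)&(S[...,2]>9)&(S[...,2]<18)&(abs(S[...,0]+54)<35)&(S[...,1]<60)&(S[...,1]>-40);print(np.percentile(S[m],[1,99],axis=0))
E
python3 -m crank '{"offset":[[-0.003,-0.007,0.04],[0,0,0.02],[0,0,0],[0,0,0.006],[0,0,0]],"turn":[0,0,0,0,0]}' && python3 -m crank '{"offset":[[0,0,0.004],[0,0,0.003],[0,0,0]],"turn":[0,0,0]}'
```

```text
ball 1175 [-57.65333918  30.95131976  78.21612642] 83.11211252602092
[[-84.02166894  -0.21690129  11.37297617]
 [-25.26673003  59.08303429  14.8245105 ]]
clock: 58.22
position: [490.0, 83.6, 74.5]
tcp_rot: [0.001, 0.331, 0.944, 0.0]
wrist_force: [0.2, -0.1, -0.0]
opening: -0.001
grasp_force: 0.0
clock: 58.6
position: [490.0, 83.5, 67.1]
tcp_rot: [0.001, 0.331, 0.944, 0.0]
wrist_force: [1.4, 0.4, 2.4]
opening: -0.0
grasp_force: 1.2
```

```bash
python3 -m crank '{"offset":[[0,0,0.002],[0,0,0.002],[0,0,0],[0,0,0]],"turn":[0,0,0,0]}' && python3 -m crank '{"offset":[[0,0,0.001],[0,0,0],[0,0,0]],"turn":[0,0,0]}'
```

```text
clock: 59.1
position: [490.0, 83.5, 64.0]
tcp_rot: [0.001, 0.331, 0.944, 0.001]
wrist_force: [-1.4, 0.1, 10.6]
opening: -0.001
grasp_force: 4.9
clock: 59.48
position: [490.0, 83.5, 63.8]
tcp_rot: [0.001, 0.331, 0.944, 0.001]
wrist_force: [-3.6, -1.0, 16.3]
opening: -0.0
grasp_force: 8.0
```

Bottomed out at z = 64, with the force above 4 N, so the button is fully pressed. I retract and hand in.

```bash
python3 -m crank '{"offset":[[0,0,-0.02],[0,0,-0.05],[0,0,-0.06],[0,0,0],[0,0,0]],"turn":[0,0,0,0,0]}' && python3 cap.py && python3 -c "
from station import hand_in;print(hand_in())"
```

```text
clock: 60.1
position: [488.5, 83.2, 191.0]
tcp_rot: [-0.001, 0.331, 0.944, -0.0]
wrist_force: [0.4, 0.1, 0.3]
opening: 0.002
grasp_force: 0.0
[522 115  28  48 413] zt 132.89598559918628 circ 545.49560546875 254.60635375976562 21.3525447845459 med [540.06196391 246.09874615 131.86075067]
turn 0.0 offset 62.1 169.9 80.3
[ 591  141   36   48 1357] zt 199.7184119233924 circ 562.77978515625 262.9102783203125 15.867728233337402 med [561.55570546 261.48316315 198.97110812]
turn 0.0 offset 53.7 187.1 13.4
[310 180  26  27 560] zt 69.94245022518221 circ 489.5230712890625 83.69366455078125 11.988101959228516 med [489.24859281  83.75205317  69.09037395]
turn 0.0 offset -0.9 1.4 143.2
[577 236  28  45 879] zt 199.79586917803238 circ 612.8671875 219.6074981689453 15.351987838745117 med [611.4481336  219.30846834 199.08225758]
turn 0.0 offset -12.4 184.6 13.4
tcp [488.53106539  83.22160283 191.00712688]
the job is handed in; nothing more can be done
None
```

The job is handed in at about 60 s: the plate is home and clipped, both fallen white bottles (I found no third) stand in the lane beside the amber one, and the start button was pressed last; on the first try the nearer bottle's base jammed against something behind it, most likely the black box, at about 92 N wrist force before I backed off and redid it.

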